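# Tip printed funnels into the curing box with the loading trough and shut the keeper

### The arm

A 6-joint arm with a two-finger parallel gripper is mounted at the origin on the work surface; the furniture and walls round the work are solid. World frame = base frame: x ahead of the robot, y to its left, z up, the work surface at z = 0. Lengths are in m, angles in degrees, forces in N, time in s.
With the tool pointing down it reaches from about 0.35 to 0.925 m from the base axis. Payload 6.4 kg.
Tool frame: the origin (TCP) lies on the centre line of the jaws, within the pads' length; the fingertips stand 22 mm ahead of it and the grasp point (between the pads) lies 3 mm ahead of it; z points along the fingers, y is the direction in which the jaws open and shut (so a half turn about z gives the same grasp; the last joint's range is limited). The gripper opens to 85 mm and grips with 20 to 120 N. Pads are 22 mm wide; open, the fingers measure 114 mm over their backs; the gripper's body (76 mm by 85 mm) begins 54 mm behind the grasp point. The pads swing forward as they close: fully open they stand 13 mm farther back than shut.
Start: joints at [-82.397, 14.043, 89.255, -0, 76.702, -9.975], TCP at [0.196, -0.62, 0.253] pointing down, gripper open.
Joint ranges: [-179.41, 179.41], [-58.25, 129.5], [7.25, 145.43], [-54.29, 234.29], [11.92, 165.04], [-157.13, 157.13]. Speed limits (degrees/s): [147.25, 147.25, 180, 180, 180, 180].

### API

Orientations are given as [roll, pitch, yaw] about the fixed x, y, z axes, in that order (R = Rz(yaw) Ry(pitch) Rx(roll)).
In Python, from bench import * gives the robot as it stands. The module is installed in compiled form; this text tells all that it offers.
- The arm moves only by the shell command python3 -m jog 'ROWS'. ROWS is JSON, a list of rows, each a list of 7 numbers: the turn, a rotation vector about the world's x, y, z in degrees, then the shift along the world's x, y, z in mm, then the gripper command: -1 is fully open, 1 is shut, values between are in proportion. In form: [[rx, ry, rz, tx, ty, tz, claw], ...]. A call has 1 to 12 rows; each row is the pose to reach, as a shift and turn from the pose commanded when the call began; what a row does not reach only later rows make up. A row lasts 1/10 s, in which the tool goes at most 50 mm and 8.59 degrees, less where a joint would pass 70% of its speed; a pose out of reach is approached as far as the arm can. A call with a gripper value outside its range is refused whole. The fingers move at their own pace and stop on an object; the grip force is fixed at half the most. Time passes only in rows, so rows that repeat a pose let the fingers close. It gives the time, the measured TCP pose, the force and the opening at its end, in the units of the state.
- read_state(): the state, without advancing time (a new reading comes with each control period).
- snapshot(name): name is "scene" or "side" or "wrist"; returns a dict with "color" (400x640x3 uint8, red, green, blue), "vertical_fov" (degrees; the focal length in pixels is half the picture's height over the tangent of half this angle, whatever the lens; pixels are square), "cx", "cy" (the principal point, pixels), "world_to_cam" (4x4, takes a point from world to camera coordinates); the wrist camera has in their place "hand_eye" (4x4, takes a point from camera to tool coordinates, whose origin is the TCP and whose axes are the flange's). Camera axes: x right, y up, looking along -z (the intrinsics and any distortion apply to the point x, -y, -z); pixel columns grow to the right and rows downward; lengths in m; the calibration is good to about 2 mm. A picture is of the moment at which its call begins: read the wrist's pose just before it. There is no depth.
- finish_job(): hands the job in, once; it reports no verdict.
The state is a dict: "time_s": time; "joint_positions": joint angles; "joint_vel": joint speeds; "joint_efforts": joint torques, N m; "tool_pos": TCP position; "eef_rot": TCP orientation; "force": force on the tool from outside, world axes, zero at the start; "torque": the same for the moment, N m; "opening": finger opening in m.
Only numpy, scipy, OpenCV 4.12 (cv2) and the standard library are available. Lean on these libraries where they do the work, as an engineer would, in place of code of your own. Each camera call takes 0.05 s, during which the arm holds its last target.

### The job

Load every grey printed funnel lying on the table into the curing box, one at a time: lay it in the loading trough, lower the trough by its handle through the slot in the box's cover, tip the funnel out inside and bring the trough out again, without the trough touching the cover; a funnel may pass the slot only in the trough, never dropped through by itself. When all the funnels are in, stand the trough upright back in its black parking tray and swing the keeper bar over the slot until it clicks home behind its sprung ball. Leave the other things on the table where they are.

Things in the scene. Friction and masses are not known exactly. Their poses are not given: they have to be found in the camera images.
- funnel_1: grey printed ship's funnel, an eight-sided prism 60 mm long and 30 mm across flats, about 45 g, lying on the table on a flat (it does not roll by itself). Origin at its middle, x along its length. Two or three such funnels are present (an absent one reads None)
- funnel_2: a second, identical funnel
- funnel_3: a third, identical funnel
- trough: loose steel loading trough, about 180 g, standing in the parking tray at the start; holds one funnel. Origin at the centre of its underside, x along its length, z up. Base plate 124 x 36 x 4 mm (x -62 to 62, y -18 to 18); an upright steel stem 16 x 8 mm near its -x end (x = -52 mm) carries the grip
- trough_seat (a point): where the middle of a funnel lies in the trough, lengthwise: x = 24 mm, 19 mm above the underside. It lies between two 2.5 mm high rails (y = +-11 to +-14 mm, x -10 to 58) and two end stops (to 18 mm above the underside), with 4 mm of play; it stays put up to about 30 degrees of sideways tilt and rolls off over the rail by 45 degrees
- trough_handle (a point): middle of the trough's black grip: x = -52 mm, 130 mm above the underside. The grip is 24 mm (x) by 12 mm thick (y), from 108 to 152 mm above the underside: take it across y, firmly (60 N or so), since the trough hangs to one side of it
- park_tray: shallow black parking tray fixed to the table, 156 x 68 mm outside, rim 10 mm high, 4 mm walls and floor (inside 148 x 60 mm). Origin at the centre of its underside, x along its length. The trough stands in it lengthwise, either way round, its underside then 4 mm above the table. Behind it a wooden batten 8 mm thick, 32 mm high, runs along the table's back edge (x = 0.639 to 0.647 m)
- curing_box: curing box fixed to the table, 168 (x) x 184 (y) mm, top of its cover 145 mm above the table; white walls 4 mm thick, clear front, inside 160 x 176 mm, inner floor 6 mm above the table. Origin on the table under the middle of the slot; y along the slot: the box reaches from y = -86 to 98 mm
- cover: the 5 mm aluminium cover plate; origin in the middle of the slot on its underside, 140 mm above the table; axes as the box. Slot 56 mm (x) by 146 mm (y). The trough goes in lengthwise along y; with its underside 72 mm below the cover's top it can be tilted 45 degrees to either side, turning about the slot's middle line at the cover's height, and touches nothing
- keeper (a joint): angle (rad) of the steel keeper bar about its vertical hinge: 0 fully home (lying along the slot, end stop), 1.35 to 1.55 at the start (swung out to the box's +x side); grows counter-clockwise from above. Light friction, stays where left. From about 0.17 to 0.02 rad it rides over the detent's sprung ball (3 to 6 N at the knob), which then stands up behind it
- keeper_hinge (a point): the keeper's hinge axis, beyond the slot's +y end: 86 mm along +y from the box's origin, 157 mm above the table. The bar is 18 mm wide, from 148 to 154 mm above the table, and reaches 168 mm from the hinge
- keeper_knob (a point): middle of the black round knob that stands up from the keeper bar, 130 mm from the hinge: 18 mm diameter, from 164 to 190 mm above the table; this point is 185 mm above the table
- sanding_block: brown sanding block 28 x 70 x 16 mm beside the funnels, leave it (origin centre of underside)
- hobby_vice: small blue bench vice, fixed furniture in front of the box, about 115 x 125 mm and 108 mm high over a round foot of 90 mm diameter; not used, keep clear of it (origin centre of underside)
- paint_pot_1: paint pot, 33 mm diameter, 34 mm high, leave it (origin centre of underside)
- paint_pot_4: larger paint pot, 38 mm diameter, 42 mm high, leave it (origin centre of underside)

How it is judged (in metres and radians):
On the way, in this order (a step that is already met when the one before it is completed fails the run):
1. all the funnels lie inside the curing box (x of funnel_1 in the frame of curing_box between -0.08 and 0.08 m and y of funnel_1 in the frame of curing_box between -0.082 and 0.094 m and z of funnel_1 in the frame of curing_box between 0 and 0.08 m and x of funnel_2 in the frame of curing_box between -0.08 and 0.08 m and y of funnel_2 in the frame of curing_box between -0.082 and 0.094 m and z of funnel_2 in the frame of curing_box between 0 and 0.08 m and x of funnel_3 in the frame of curing_box between -0.08 and 0.08 m and y of funnel_3 in the frame of curing_box between -0.082 and 0.094 m and z of funnel_3 in the frame of curing_box between 0 and 0.08 m), for 0.2 s.
2. with the trough out of the box, the keeper bar is swung home behind its ball (value of joint keeper below 0.035 rad and (z of trough in the frame of curing_box above 0.15 m or horizontal distance between trough and curing_box above 0.15 m)), for 0.2 s.
At the end, for the whole second after the job is handed in: every funnel present lies at rest in the bottom of the curing box (its middle less than 80 mm above the table); the keeper bar is home (joint below 0.035 rad); the trough stands upright (within 0.08 rad) at rest on the floor of the parking tray, within 22 mm of its centre and 0.3 rad of its length (all of step 1 and linear speed of each of funnel_1, funnel_2, funnel_3 below 0.03 m/s and value of joint keeper below 0.035 rad and horizontal distance between trough and park_tray below 0.022 m and z of trough in the frame of park_tray below 0.009 m and angle between trough's own z axis and vertical below 0.08 rad and angle between the x axis of trough and the x axis of park_tray, either way round below 0.3 rad and linear speed of trough below 0.02 m/s); the robot touches nothing.
It fails at once if the trough touches the cover (more than 1.5 N) (contact force between trough and cover above 1.5 N).
It fails at once if a funnel passes the slot outside the trough (more than 60 mm from its seat) ((x of funnel_1 in the frame of curing_box between -0.028 and 0.028 m and y of funnel_1 in the frame of curing_box between -0.073 and 0.073 m and z of funnel_1 in the frame of curing_box between 0.12 and 0.15 m and distance between funnel_1 and trough_seat above 0.06 m) or (x of funnel_2 in the frame of curing_box between -0.028 and 0.028 m and y of funnel_2 in the frame of curing_box between -0.073 and 0.073 m and z of funnel_2 in the frame of curing_box between 0.12 and 0.15 m and distance between funnel_2 and trough_seat above 0.06 m) or (x of funnel_3 in the frame of curing_box between -0.028 and 0.028 m and y of funnel_3 in the frame of curing_box between -0.073 and 0.073 m and z of funnel_3 in the frame of curing_box between 0.12 and 0.15 m and distance between funnel_3 and trough_seat above 0.06 m)).
It fails at once if another thing on the table is moved more than 60 mm (distance of any of sanding_block, paint_pot_1, paint_pot_4 from where it was at the start of the episode above 0.06 m).
Of funnel_1, funnel_2, funnel_3 only 2 to 3 are there at a start; the rules pass over those that are not, and their reading is None.
At some moment in a run one of funnel_1, funnel_2, funnel_3 may be knocked a few centimetres aside while the robot is not near it.
It also fails if it takes over 210 s, if anything falls off the work surface, if the arm or the gripper's body presses on something with over 40 N, if the wrist force passes 120 N, or if a joint passes its speed limit or range.

## Working session

There is one attempt and no reset: what is moved stays moved. The work goes in short steps, Python scripts to look and compute and a shell command to move; the robot and the scene stay as the last step left them, time stands still between calls to the robot, and variables do not carry over. Pictures are saved under pics/ and viewed, and the job is handed in when it is done.

```bash
mkdir -p pics; cat > h.py <<'E'
from bench import *
import numpy as np, cv2
from scipy.spatial.transform import Rotation as R
def snap(name,fn=None):
    st=read_state(); s=snapshot(name); 
    if fn: cv2.imwrite('pics/'+fn,cv2.cvtColor(s['color'],cv2.COLOR_RGB2BGR))
    s['st']=st; return s
E
python3 - <<'E'
from h import *
print(read_state())
for n in ['scene','side','wrist']:
    s=snap(n,n+'0.png'); print(n,{k:v for k,v in s.items() if k not in('color','st')})
E
```

```text
{'time_s': 0.0, 'joint_positions': array([-8.23976828e+01,  1.40830303e+01,  8.93257652e+01, -1.34435534e-03,
        7.67017047e+01, -9.97533550e+00]), 'joint_vel': array([-0.01505158,  0.07035301,  0.02465071, -0.04745064, -0.07220414,
        0.0719081 ]), 'joint_efforts': array([ 5.26127587e-05, -4.29513466e+01, -3.26122069e+01, -1.37006041e-04,
        5.37848915e-03, -4.87818340e-06]), 'tool_pos': array([ 0.19622769, -0.61912602,  0.25218442]), 'eef_rot': array([-1.79890944e+02, -1.78533513e-02,  1.75779462e+01]), 'force': array([-0.19332312, -0.83728161, -0.19982676]), 'torque': array([ 0.05475993, -0.00905971, -0.02845755]), 'opening': 0.08586553376848234}
scene {'vertical_fov': 53.24113885718254, 'cx': 318.15139480298535, 'cy': 197.28798612595574, 'world_to_cam': array([[-0.73132075, -0.68181938,  0.01709663,  0.40265249],
       [ 0.5186029 , -0.53962428,  0.66321691, -0.30485677],
       [-0.44296839,  0.49389065,  0.74823194, -0.76328417],
       [ 0.        ,  0.        ,  0.        ,  1.        ]])}
side {'vertical_fov': 53.53841816550415, 'cx': 328.3260482057097, 'cy': 199.10216056240586, 'world_to_cam': array([[-0.99857152,  0.05090037, -0.01625033,  0.45685287],
       [-0.03506572, -0.39481753,  0.91809014, -0.04376942],
       [ 0.04031521,  0.9173485 ,  0.3960384 , -0.99714227],
       [ 0.        ,  0.        ,  0.        ,  1.        ]])}
wrist {'vertical_fov': 64.62579156120263, 'cx': 319.2846310754741, 'cy': 194.61140936063697, 'hand_eye': array([[-1.29571711e-03,  9.55678449e-01,  2.94409618e-01,
         7.44583931e-02],
       [ 9.99998791e-01,  1.49137938e-03, -4.40079346e-04,
         3.24496070e-04],
       [-8.59650780e-04,  2.94408692e-01, -9.55679226e-01,
        -1.20873550e-01],
       [ 0.00000000e+00,  0.00000000e+00,  0.00000000e+00,
         1.00000000e+00]])}
```

View pics/scene0.png

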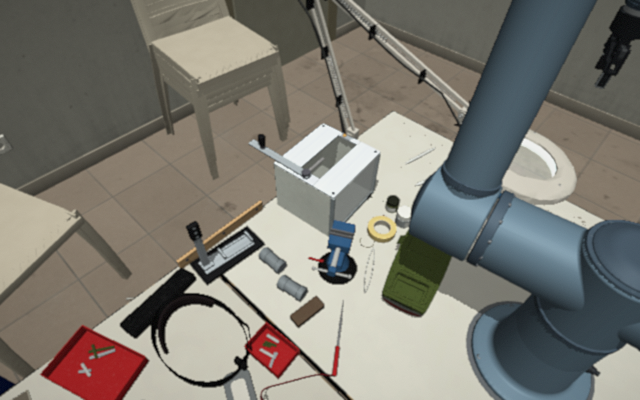

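View pics/side0.png

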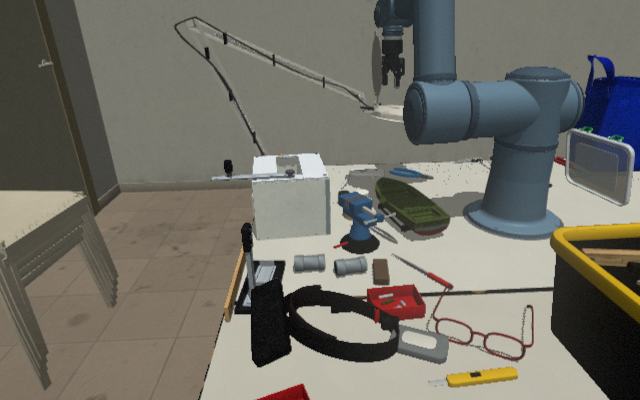

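View pics/wrist0.png

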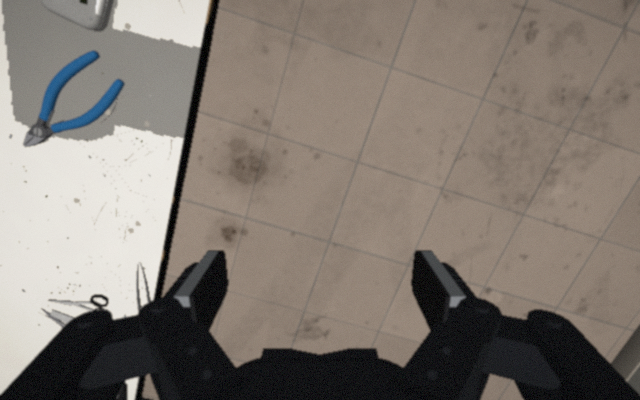

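```bash
cat >> h.py <<'E'
def cam(s):
    f=200/np.tan(np.radians(s['vertical_fov']/2))
    if 'world_to_cam' in s: C=np.linalg.inv(s['world_to_cam'])
    else:
        T=np.eye(4);T[:3,:3]=R.from_euler('xyz',s['st']['eef_rot'],degrees=True).as_matrix();T[:3,3]=s['st']['tool_pos'];C=T@s['hand_eye']
    return f,C
def ray(s,u,v):
    f,C=cam(s); d=np.array([(u-s['cx'])/f,-(v-s['cy'])/f,-1.]); return C[:3,3],C[:3,:3]@d
def cast(s,u,v,z):
    o,d=ray(s,u,v); return o+d*(z-o[2])/d[2]
def proj(s,p):
    f,C=cam(s); q=np.linalg.inv(C)@np.r_[p,1]; return np.array([s['cx']-f*q[0]/q[2],s['cy']+f*q[1]/q[2]])
def crop(s,x0,y0,x1,y1,k,fn):
    im=cv2.cvtColor(s['color'],cv2.COLOR_RGB2BGR)[y0:y1,x0:x1]
    cv2.imwrite('pics/'+fn,cv2.resize(im,None,fx=k,fy=k,interpolation=cv2.INTER_CUBIC))
def tri(s1,p1,s2,p2):
    o1,d1=ray(s1,*p1);o2,d2=ray(s2,*p2)
    t=np.linalg.lstsq(np.c_[d1,-d2],o2-o1,rcond=None)[0]
    a=o1+d1*t[0];b=o2+d2*t[1]; return (a+b)/2,np.linalg.norm(a-b)
E
python3 - <<'E'
from h import *
s=snap('scene');crop(s,160,110,420,340,3,'sc.png')
t=snap('side');crop(t,200,140,400,330,4,'sd.png') if 0 else crop(t,200,140,400,330,3,'sd.png')
E
```

```text
(no output)
```

View pics/sc.png

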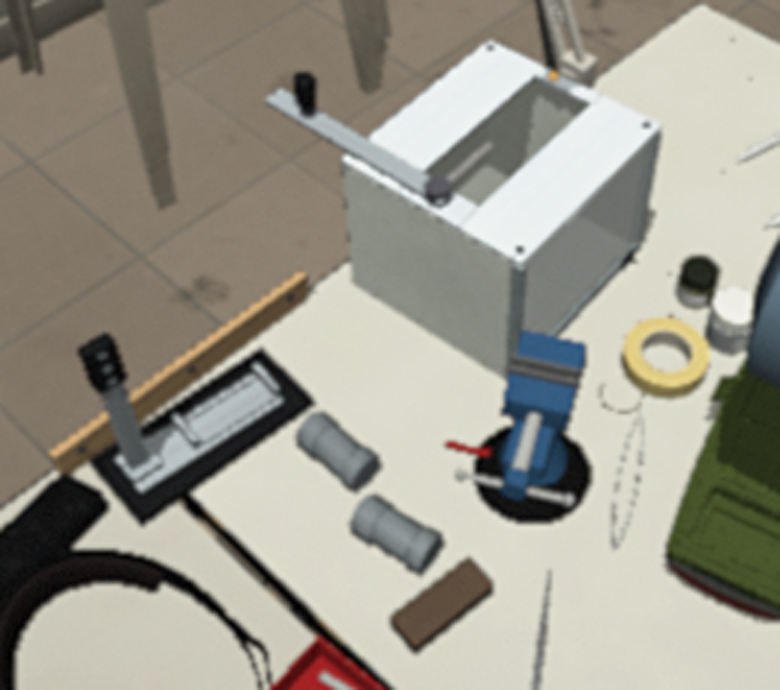

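View pics/sd.png

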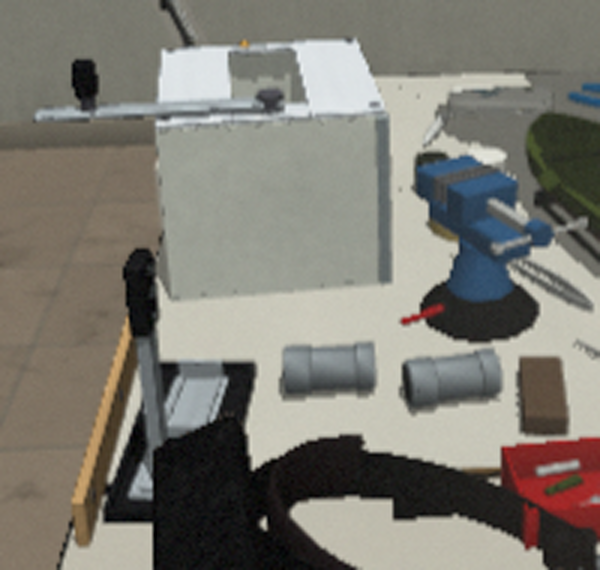

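```bash
python3 - <<'E'
from h import *
np.set_printoptions(precision=4,suppress=True)
s=snap('scene');t=snap('side')
S=lambda x,y:(160+x/3,110+y/3)
D=lambda x,y:(200+x/3,140+y/3)
def c(n,p,z): print(n,cast(s,*S(*p),z))
for n,p in dict(coverA=(488,43),coverB=(661,122),coverC=(520,262),coverD=(345,158),slot1=(540,78),slot2=(592,100),slot3=(478,226),slot4=(425,172),screw=(437,185)).items(): c(n,p,.145)
for n,p in dict(f1=(338,451),f2=(397,533)).items(): c(n,p,.017)
for n,p in dict(tr1=(265,350),tr2=(314,400),tr3=(143,523),tr4=(92,460)).items(): c(n,p,.010)
c('block',(442,604),.016);c('vice foot',(532,472),.0)
for n,a,b,in [('handle',(101,362),(141,292)),('knobtop',(304,76),(84,64)),('f1',(338,451),(328,368)),('f2',(397,533),(452,379)),('hinge',(437,185),(270,93))]:
    print(n,tri(s,S(*a),t,D(*b)))
c('knobtop',(304,78),.19)
c('f1a',(312,433),.017);c('f1b',(365,470),.017);c('f2a',(366,513),.017);c('f2b',(428,550),.017)
E
```

```text
coverA [ 0.6394 -0.1081  0.145 ]
coverB [ 0.4768 -0.1299  0.145 ]
coverC [0.4595 0.055  0.145 ]
coverD [0.6233 0.068  0.145 ]
slot1 [ 0.5791 -0.1042  0.145 ]
slot2 [ 0.5319 -0.1126  0.145 ]
slot3 [0.5038 0.0501 0.145 ]
slot4 [0.5696 0.0371 0.145 ]
screw [0.5537 0.0407 0.145 ]
f1 [0.504  0.1969 0.017 ]
f2 [0.4251 0.2141 0.017 ]
tr1 [0.6181 0.1704 0.01  ]
tr2 [0.5545 0.1758 0.01  ]
tr3 [0.563  0.3291 0.01  ]
tr4 [0.632  0.3234 0.01  ]
block [0.3661 0.2301 0.016 ]
vice foot [0.3955 0.1038 0.    ]
handle (array([0.6034, 0.3031, 0.1344]), np.float64(0.0022325488098306674))
knobtop (array([0.6724, 0.0588, 0.1876]), np.float64(0.004241854028925761))
f1 (array([0.5056, 0.1956, 0.0131]), np.float64(0.0008256922723608851))
f2 (array([0.4254, 0.2134, 0.0127]), np.float64(0.0029196929133033216))
hinge (array([0.5425, 0.0512, 0.1583]), np.float64(0.0029944540915192255))
knobtop [0.6713 0.0608 0.19  ]
f1a [0.5294 0.1996 0.017 ]
f1b [0.478  0.1944 0.017 ]
f2a [0.452  0.2181 0.017 ]
f2b [0.4003 0.2086 0.017 ]
```

```bash
python3 - <<'E'
from h import *
np.set_printoptions(precision=3,suppress=True)
s=snap('scene');t=snap('side')
print(tri(s,(352,132),t,(263,154)))
print(tri(s,(545,165),t,(390,113)))
print(tri(s,(421,76),t,(275,72)),tri(s,(375,33),t,(232,49)),tri(s,(329,62),t,(231,92)),tri(s,(335,80),t,(240,110)))
E
```

```text
(array([ 0.612, -0.179,  0.117]), np.float64(0.03713233491563975))
(array([ 0.21 , -0.341,  0.179]), np.float64(0.08051873559078498))
(array([ 0.541, -0.283,  0.299]), np.float64(0.11312315671642033)) (array([ 0.657, -0.257,  0.364]), np.float64(0.09535222011144434)) (array([ 0.681, -0.16 ,  0.289]), np.float64(0.026150653977056338)) (array([ 0.665, -0.168,  0.243]), np.float64(0.023276388156264313))
```

```bash
python3 - <<'E'
from h import *
np.set_printoptions(precision=3,suppress=True)
s=snap('scene');t=snap('side')
for x in [(s,'s'),(t,'t')]: print(cam(x[0])[1][:3,3])
o,d=ray(s,540,165)
for L in np.arange(.6,2.4,.15): p=o+d/np.linalg.norm(d)*L; print(p,proj(t,p))
crop(s,400,60,640,260,3,'l1.png');crop(t,160,0,460,180,2.5,'l2.png')
E
```

```text
[0.114 0.487 0.766]
[0.495 0.874 0.443]
[0.155 0.008 0.408] [470.733  43.651]
[ 0.166 -0.112  0.318] [443.287  81.415]
[ 0.176 -0.232  0.229] [422.998 109.333]
[ 0.186 -0.352  0.139] [407.388 130.811]
[ 0.196 -0.472  0.05 ] [395.007 147.847]
[ 0.207 -0.592 -0.04 ] [384.947 161.689]
[ 0.217 -0.712 -0.129] [376.611 173.16 ]
[ 0.227 -0.832 -0.219] [369.59  182.819]
[ 0.237 -0.951 -0.309] [363.597 191.066]
[ 0.248 -1.071 -0.398] [358.421 198.188]
[ 0.258 -1.191 -0.488] [353.905 204.402]
[ 0.268 -1.311 -0.577] [349.931 209.869]
```

View pics/l1.png

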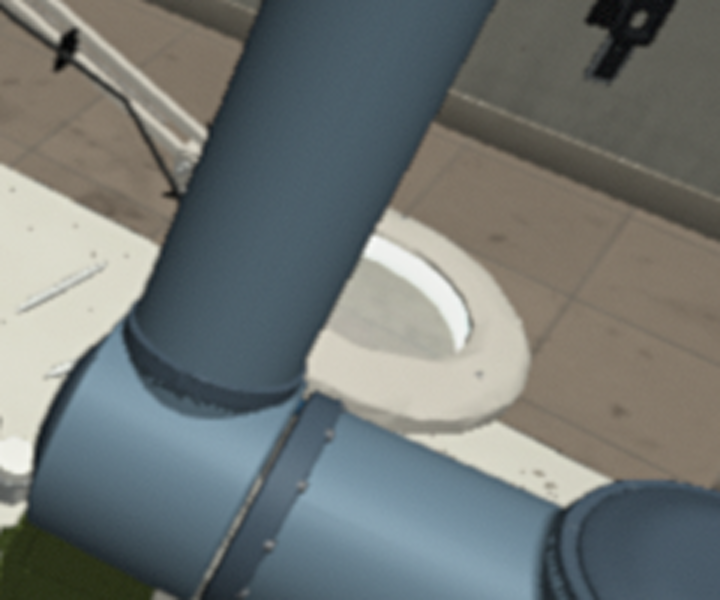

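View pics/l2.png

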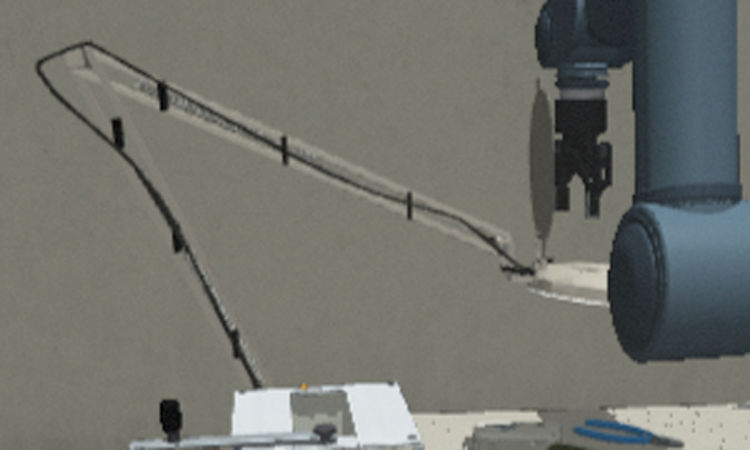

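```bash
python3 - <<'E'
from h import *
np.set_printoptions(precision=3,suppress=True)
s=snap('scene');t=snap('side')
for a in [(375,33),(421,76),(308,4),(329,62),(338,98),(352,132)]:
  for b in [(225,38),(274,60),(323,82),(207,53),(231,95),(254,137),(263,154)]:
    p,e=tri(s,a,t,b)
    if e<.03: print(a,b,p,e)
E
```

```text
(375, 33) (274, 60) [ 0.579 -0.196  0.37 ] 0.0015985125781831165
(375, 33) (231, 95) [ 0.733 -0.416  0.248] 0.016909037761755914
(421, 76) (323, 82) [ 0.457 -0.208  0.313] 0.003054346053429585
(421, 76) (263, 154) [ 0.698 -0.708 -0.02 ] 0.022426894419552913
(308, 4) (225, 38) [ 0.679 -0.098  0.427] 0.002226002495708898
(308, 4) (207, 53) [ 0.737 -0.158  0.393] 0.0012673119590183174
(329, 62) (274, 60) [ 0.564 -0.032  0.379] 0.007381103660925897
(329, 62) (231, 95) [ 0.685 -0.167  0.283] 0.02123480168801029
(338, 98) (254, 137) [ 0.648 -0.175  0.181] 0.007866343648478472
```

```bash
python3 -m jog '[[0,0,0,0,0,50,-1],[0,0,0,0,0,100,-1],[0,0,0,0,0,150,-1],[0,0,0,0,0,200,-1],[0,0,0,0,0,250,-1],[0,0,0,0,0,280,-1],[0,0,0,0,0,280,-1]]'
```

```text
time_s: 1.35
tool_pos: [0.1964, -0.62, 0.5405]
eef_rot: [179.4, 0.1, 17.6]
force: [0.3, 0.6, -0.8]
opening: 0.0854
```

```bash
python3 -m jog '[[0,0,4,16,45,0,-1],[0,0,8,32,90,0,-1],[0,0,12,48,135,0,-1],[0,0,16,64,180,0,-1],[0,0,20,80,225,0,-1],[0,0,24,96,270,0,-1],[0,0,28,112,315,0,-1],[0,0,32,128,360,0,-1],[0,0,36,144,405,0,-1],[0,0,40,160,450,0,-1],[0,0,44,176,495,0,-1],[0,0,48,192,540,0,-1]]'; python3 -c "
from bench import *;print(read_state()['joint_positions'])"
```

```text
time_s: 2.55
tool_pos: [0.3883, -0.0777, 0.5322]
eef_rot: [-180.0, -0.0, 65.7]
force: [0.7, -0.3, 1.1]
opening: 0.0852
[-2.78330305e+01 -2.56367427e+01  9.76755019e+01  2.19938175e-03
  1.08007170e+02 -3.54822620e+00]
```

```bash
python3 -m jog '[[0,0,4,15,45,-15,-1],[0,0,8,30,90,-30,-1],[0,0,12,45,135,-45,-1],[0,0,16,60,180,-60,-1],[0,0,20,80,228,-80,-1],[0,0,20,80,228,-80,-1],[0,0,20,80,228,-80,-1]]'; python3 -c "
from h import *;print(read_state()['joint_positions']);snap('wrist','w1.png')"
```

```text
time_s: 3.25
tool_pos: [0.4679, 0.1492, 0.4511]
eef_rot: [-179.8, 0.1, 85.7]
force: [-0.0, -0.5, -0.2]
opening: 0.0853
[ 4.44395866e+00 -1.28885592e+01  9.61876046e+01 -1.59597578e-02
  9.69319135e+01  8.74624979e+00]
```

View pics/w1.png

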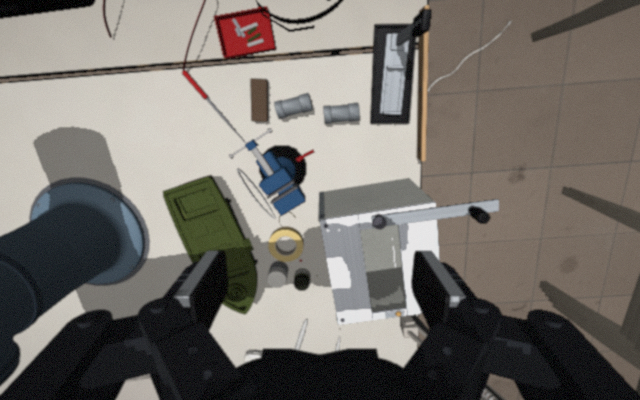

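```bash
python3 - <<'E'
from h import *
s=snap('wrist');crop(s,230,0,450,150,3.6,'w1a.png');crop(s,300,170,510,330,3.6,'w1b.png')
E
```

```text
(no output)
```

View pics/w1a.png

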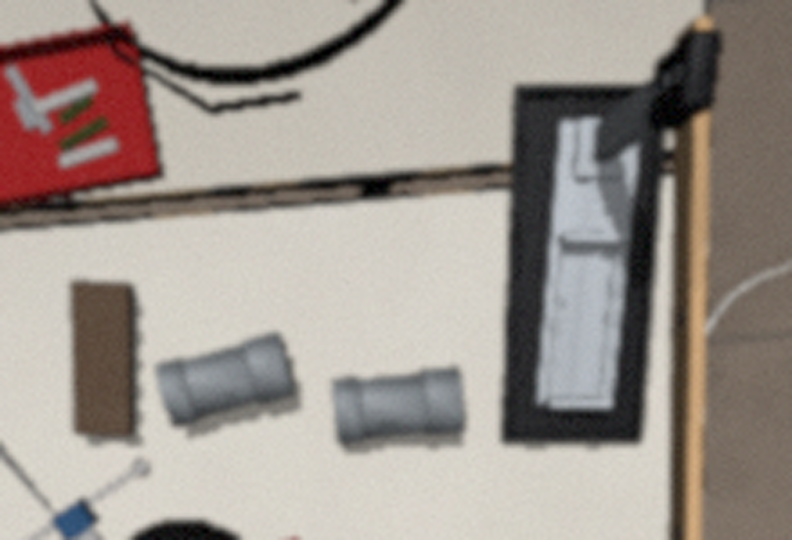

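View pics/w1b.png

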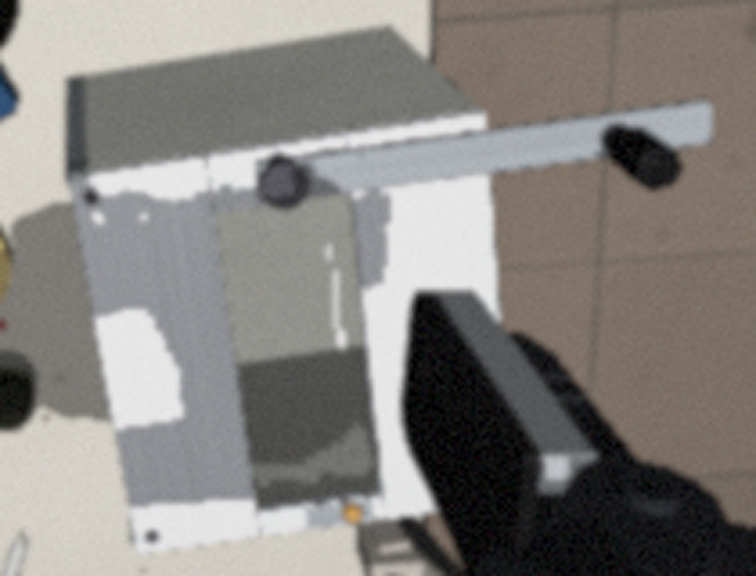

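```bash
python3 - <<'E'
from h import *
np.set_printoptions(precision=4,suppress=True)
s=snap('wrist')
A=lambda x,y:(230+x/3.6,y/3.6)
B=lambda x,y:(300+x/3.6,170+y/3.6)
for n,p,z in [('slTL',(217,205),.145),('slTR',(350,190),.145),('slBL',(258,508),.145),('slBR',(378,493),.145),('c1',(78,175),.145),('c2',(135,548),.145),('c3',(485,118),.145),('hinge',(280,182),.16),('knob',(662,168),.19),('knobbot',(622,143),.164)]:
    print(n,cast(s,*B(*p),z))
for n,p,z in [('f1',(399,405),.015),('f1a',(338,412),.015),('f1b',(460,398),.015),('f2',(227,378),.015),('f2a',(166,394),.015),('f2b',(285,362),.015),('tTL',(517,87),.01),('tTR',(660,100),.01),('tBL',(503,441),.01),('tBR',(640,441),.01),('plBL',(537,405),.008),('plBR',(613,408),.008),('plTL',(560,118),.008),('grip',(703,45),.156),('block',(103,360),.016)]:
    print(n,cast(s,*A(*p),z))
E
```

```text
slTL [0.5192 0.0354 0.145 ]
slTR [0.5733 0.0376 0.145 ]
slBL [ 0.5314 -0.112   0.145 ]
slBR [ 0.5847 -0.1084  0.145 ]
c1 [0.4637 0.053  0.145 ]
c2 [ 0.4755 -0.1289  0.145 ]
c3 [0.6271 0.0643 0.145 ]
hinge [0.5426 0.0496 0.16  ]
knob [0.6753 0.0566 0.19  ]
knobbot [0.6729 0.0569 0.164 ]
f1 [0.5086 0.1934 0.015 ]
f1a [0.4794 0.1925 0.015 ]
f1b [0.5377 0.1944 0.015 ]
f2 [0.4283 0.2122 0.015 ]
f2a [0.3987 0.2073 0.015 ]
f2b [0.4563 0.2173 0.015 ]
tTL [0.5694 0.3258 0.01  ]
tTR [0.6328 0.3156 0.01  ]
tBL [0.5582 0.1723 0.01  ]
tBR [0.6244 0.167  0.01  ]
plBL [0.5754 0.1878 0.008 ]
plBR [0.6119 0.1835 0.008 ]
plTL [0.5886 0.3121 0.008 ]
grip [0.6054 0.3065 0.156 ]
block [0.3711 0.225  0.016 ]
```

```bash
python3 -m jog '[[0,0,-8,-7,4,-12,-1],[0,0,-16,-14,8,-24,-1],[0,0,-24,-21,12,-36,-1],[0,0,-32,-28,16,-48,-1],[0,0,-40,-35,20,-60,-1],[0,0,-48,-42,24,-72,-1],[0,0,-56,-49,28,-84,-1],[0,0,-64,-56,32,-96,-1],[0,0,-72,-62,36,-108,-1],[0,0,-80,-68,40,-120,-1],[0,0,-84,-70,40,-130,-1],[0,0,-84,-70,40,-130,-1]]'; python3 - <<'E'
from h import *
print(read_state()['joint_positions']);snap('wrist','w2.png')
E
```

```text
time_s: 4.6
tool_pos: [0.3979, 0.1872, 0.3227]
eef_rot: [180.0, 0.0, 1.5]
force: [0.6, -0.4, 0.0]
opening: 0.0857
[ 1.03631191e+01 -1.88412466e+01  1.13876911e+02 -1.02473584e-02
  8.50087512e+01  9.89025160e+01]
```

View pics/w2.png

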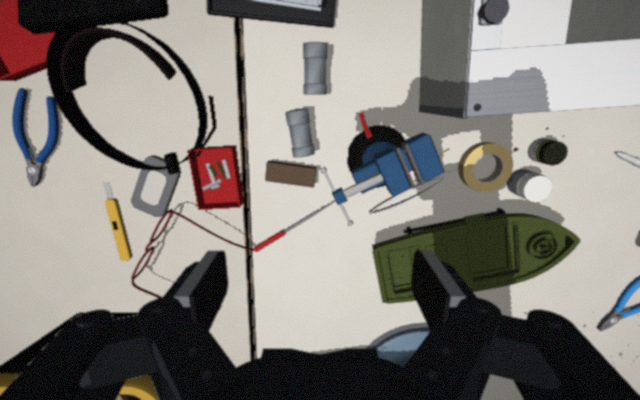

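```bash
cat >> h.py <<'E'
def funnel(s,u,v,r=45):
    hsv=cv2.cvtColor(s['color'],cv2.COLOR_RGB2HSV).astype(int); c=s['color'].astype(int)
    # bluish grey: blue >= red
    m=((c[...,2]-c[...,0]>=3)&(hsv[...,2]<175)&(hsv[...,2]>50)&(hsv[...,1]<80)).astype(np.uint8)*255
    w=np.zeros_like(m);w[max(0,v-r):v+r,max(0,u-r):u+r]=255
    m=cv2.morphologyEx(m&w,cv2.MORPH_OPEN,np.ones((3,3)))
    cs,_=cv2.findContours(m,cv2.RETR_EXTERNAL,cv2.CHAIN_APPROX_NONE)
    k=max(cs,key=cv2.contourArea); box=cv2.boxPoints(cv2.minAreaRect(k))
    P=np.array([cast(s,*q,.015) for q in box]); e=[P[1]-P[0],P[2]-P[1]]
    l=max(e,key=lambda x:np.linalg.norm(x)); 
    a=np.degrees(np.arctan2(l[1],l[0])); a=(a+90)%180-90
    print('funnel c',P.mean(0).round(4),'L,W',sorted([round(float(np.linalg.norm(x)),4) for x in e]),'axis',round(float(a),1),'px',box.mean(0).round())
E
python3 - <<'E'
from h import *
s=snap('wrist'); funnel(s,315,68); funnel(s,300,132)
E
```

```text
funnel c [0.5066 0.1948 0.015 ] L,W [0.0273, 0.0591] axis 1.8 px [315.  69.]
funnel c [0.4254 0.2129 0.015 ] L,W [0.0275, 0.061] axis 10.6 px [300. 134.]
```

```bash
python3 - <<'E'
from h import *
s=snap('wrist')
for p,z in [((432,132),.1),((445,180),.1),((385,195),.1),((352,222),.08),((325,170),.08),((340,195),.08),((365,113),.05)]: print(p,cast(s,*p,z).round(3))
E
python3 -m jog '[[0,-4,0,15,1,-40,-1],[0,-8,0,30,2,-80,-1],[0,-12,0,45,3,-120,-1],[0,-16,0,60,5,-160,-1],[0.5,-20,0,75,7,-190,-1],[0.5,-20,0,77,7,-219,-1],[0.5,-20,0,77,7,-219,-1]]'; python3 - <<'E'
from h import *
s=snap('wrist','w3.png'); funnel(s,315,200,120)
E
```

```text
(432, 132) [0.441 0.067 0.1  ]
(445, 180) [0.388 0.045 0.1  ]
(385, 195) [0.369 0.111 0.1  ]
(352, 222) [0.327 0.144 0.08 ]
(325, 170) [0.392 0.18  0.08 ]
(340, 195) [0.362 0.161 0.08 ]
(365, 113) [0.457 0.133 0.05 ]
time_s: 5.45
tool_pos: [0.4731, 0.1944, 0.1007]
eef_rot: [179.8, -19.6, 1.6]
force: [-0.9, 0.2, -0.8]
opening: 0.0855
funnel c [0.5061 0.1946 0.015 ] L,W [0.0286, 0.0625] axis 1.6 px [319. 204.]
```

View pics/w3.png

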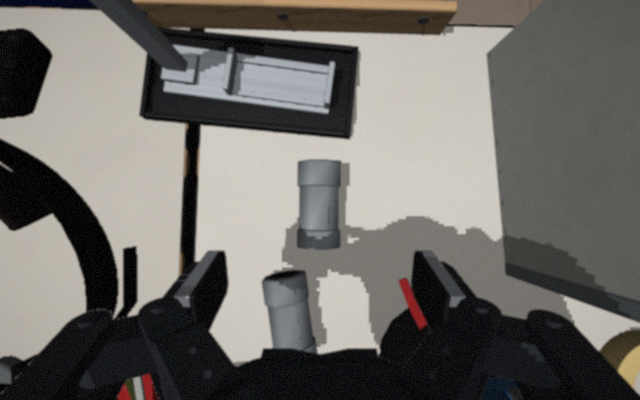

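```bash
python3 - <<'E'
from h import *
np.set_printoptions(precision=4,suppress=True)
s=snap('wrist')
for p,z in [((141,117),.01),((350,137),.01),((357,47),.01),((165,30),.01),((163,92),.008),((327,114),.008),((334,108),.022),((331,62),.022)]: print(p,cast(s,*p,z))
crop(s,120,0,380,150,3,'w3a.png')
E
python3 -m jog '[[0,0,0,10,0,-24,-1],[0,0,0,20,0,-48,-1],[0,0,0,28,0,-72,-1],[0,0,0,28,0,-72,-1],[0,0,0,28,0,-72,1],[0,0,0,28,0,-72,1],[0,0,0,28,0,-72,1],[0,0,0,28,0,-72,1],[0,0,0,28,0,-72,1],[0,0,0,28,0,-72,1],[0,0,0,28,0,-72,1],[0,0,0,28,0,-72,1]]'
```

```text
(141, 117) [0.5694 0.3292 0.01  ]
(350, 137) [0.5585 0.1734 0.01  ]
(357, 47) [0.6271 0.1696 0.01  ]
(165, 30) [0.6363 0.3146 0.01  ]
(163, 92) [0.5895 0.3148 0.008 ]
(327, 114) [0.576  0.1908 0.008 ]
(334, 108) [0.5761 0.1863 0.022 ]
(331, 62) [0.6093 0.1892 0.022 ]
time_s: 6.75
tool_pos: [0.5041, 0.1957, 0.034]
eef_rot: [180.0, -20.1, 1.6]
force: [-5.1, 0.1, 10.5]
opening: 0.0282
```

View pics/w3a.png

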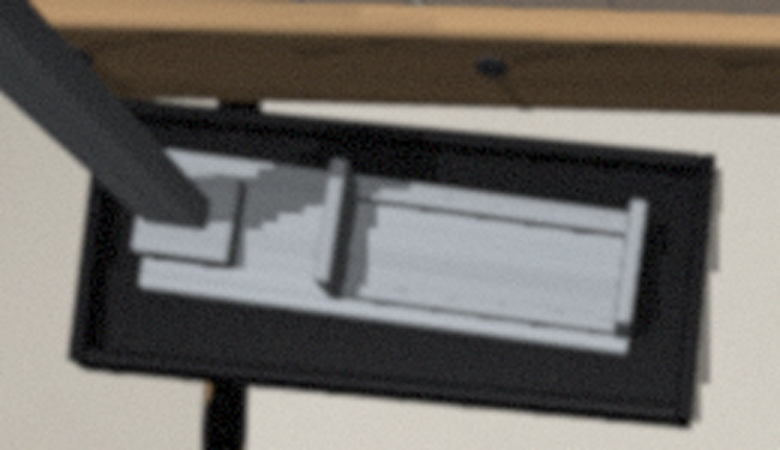

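```bash
python3 -m jog '[[0,0,0,0,0,15,1],[0,0,0,0,0,40,1],[0,0,0,0,0,70,1],[0,0,0,0,0,90,1],[0,0,0,0,0,90,1],[0,0,0,0,0,90,1]]'; python3 - <<'E'
from h import *
s=snap('wrist','w4.png'); t=snap('side'); crop(t,260,150,400,280,5,'s4.png')
E
```

```text
time_s: 7.35
tool_pos: [0.5031, 0.1953, 0.1222]
eef_rot: [179.9, -20.0, 1.6]
force: [-0.5, -0.5, -0.6]
opening: 0.028
```

View pics/w4.png

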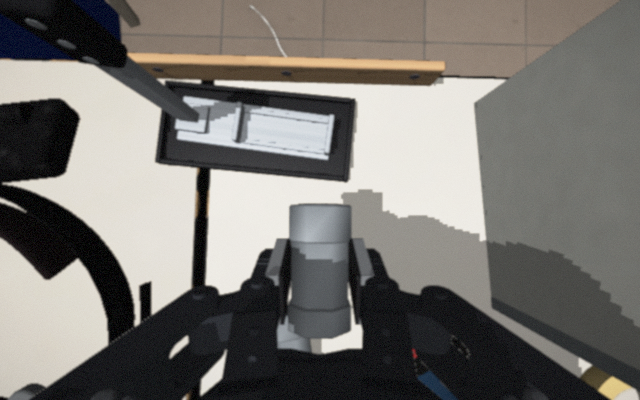

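View pics/s4.png

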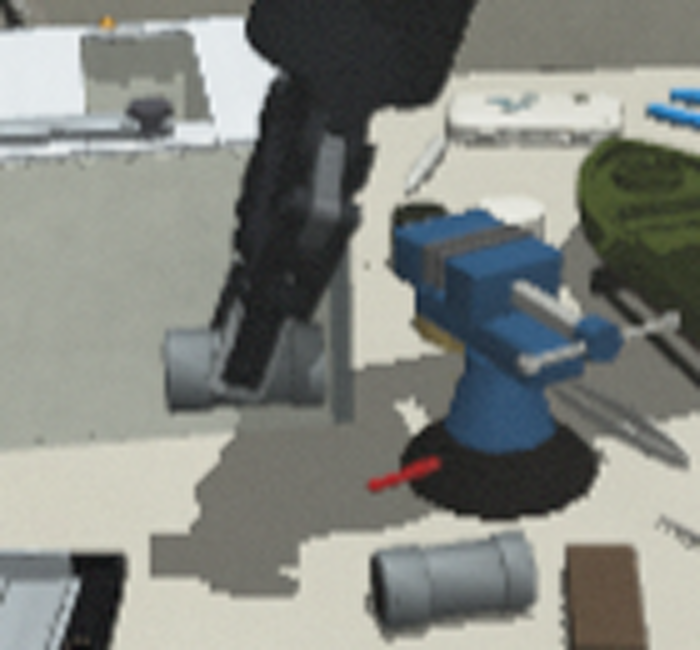

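```bash
python3 - <<'E'
from h import *
np.set_printoptions(precision=4,suppress=True)
s=snap('wrist'); print(s['st']['tool_pos'],s['st']['eef_rot']); crop(s,145,65,375,195,3.4,'w4a.png')
t=snap('side')
# funnel in side view on plane y=.195
for q in [(245,367),(165,367),(322,367),(245,395)]:
    o,d=ray(t,260+q[0]/5,150+q[1]/5); print(o+d*(.195-.014-o[1])/d[1] if 0 else o+d*(.195-o[1])/d[1])
E
```

```text
[0.5022 0.1951 0.1206] [179.9194 -19.8411   1.5958]
[0.5028 0.195  0.1001]
[0.5333 0.195  0.1014]
[0.4734 0.195  0.0989]
[0.5033 0.195  0.0881]
```

View pics/w4a.png

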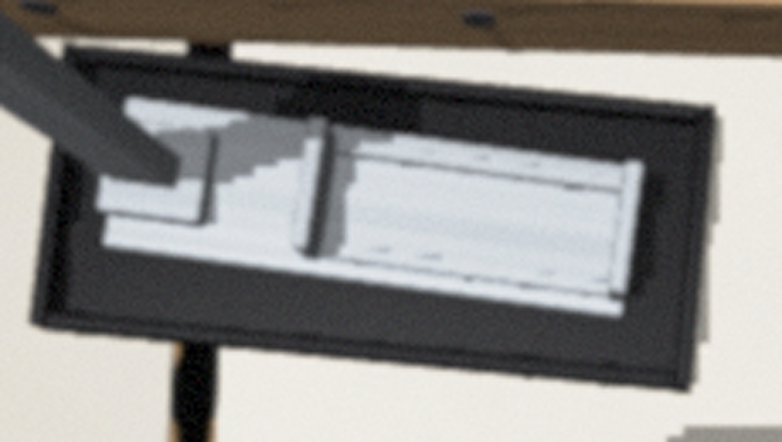

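```bash
python3 - <<'E'
from h import *
np.set_printoptions(precision=4,suppress=True)
s=snap('wrist')
A=lambda x,y:(145+x/3.4,65+y/3.4)
for n,p,z in [('NR',(623,315),.008),('NL',(103,245),.008),('FL',(127,98),.008),('stop_o far',(642,160),.022),('stop_o near',(624,297),.022),('stop_i far',(325,120),.022),('stop_i near',(310,252),.022),('blk',(203,220),.02),
 ('tNL',(33,325),.01),('tNR',(688,388),.01),('tFR',(713,107),.01),('tFL',(70,48),.01)]:
    print(n,cast(s,*A(*p),z))
E
```

```text
NR [0.5733 0.189  0.008 ]
NL [0.5867 0.3122 0.008 ]
FL [0.6221 0.3082 0.008 ]
stop_o far [0.606  0.1859 0.022 ]
stop_o near [0.575  0.1892 0.022 ]
stop_i far [0.6132 0.2573 0.022 ]
stop_i near [0.5832 0.2595 0.022 ]
blk [0.5903 0.2844 0.02  ]
tNL [0.5669 0.3267 0.01  ]
tNR [0.5562 0.1734 0.01  ]
tFR [0.6229 0.169  0.01  ]
tFL [0.633  0.3213 0.01  ]
```

```bash
python3 -m jog '[[0,0,8,0,0,0,1],[0,0,16,0,0,0,1],[0,0,24,5,2,0,1],[0,0,32,15,5,0,1],[0,0,40,30,10,0,1],[0,0,48,45,14,0,1],[0,0,56,60,18,0,1],[0,0,64,75,22,0,1],[0,0,72,85,26,0,1],[0,0,80,93,28,0,1],[0,0,82,93,28,-10,1],[0,0,82,93,28,-20,1]]'; python3 -m jog '[[0,0,0,0,0,0,1],[0,0,0,0,0,0,1]]';python3 - <<'E'
from h import *
s=snap('wrist','w5.png'); print(s['st']); t=snap('side'); crop(t,220,180,380,330,4.5,'s5.png')
E
```

```text
time_s: 8.8
tool_pos: [0.5967, 0.2231, 0.1012]
eef_rot: [180.0, -20.0, 83.5]
force: [-0.2, -0.2, -0.5]
opening: 0.028
time_s: 9.0
tool_pos: [0.5954, 0.2234, 0.1013]
eef_rot: [-179.9, -20.0, 83.5]
force: [0.3, -0.3, -0.9]
opening: 0.0282
{'time_s': 9.0, 'joint_positions': array([  3.09655696,  19.50703892, 101.48582984,  23.46526215,
        57.8781399 ,  -2.84016983]), 'joint_vel': array([-0.05024267, -0.87889062, -0.79276451,  0.1008616 , -0.07070562,
       -0.01655992]), 'joint_efforts': array([-7.27473688e-02, -4.12889278e+01, -2.74145329e+01,  7.32887518e-01,
        5.24428615e-02,  1.55594742e-03]), 'tool_pos': array([0.59543667, 0.22339745, 0.10134823]), 'eef_rot': array([-179.93564255,  -19.98753564,   83.51832224]), 'force': array([ 0.32415454, -0.32552849, -0.90276481]), 'torque': array([-0.23598535, -0.00460899,  0.00784612]), 'opening': 0.028207233146321696}
```

View pics/w5.png

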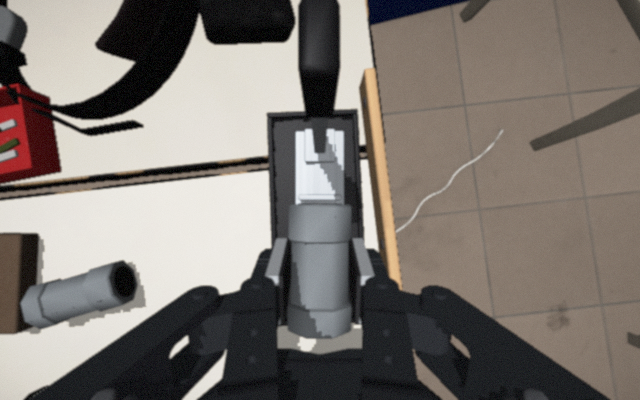

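View pics/s5.png

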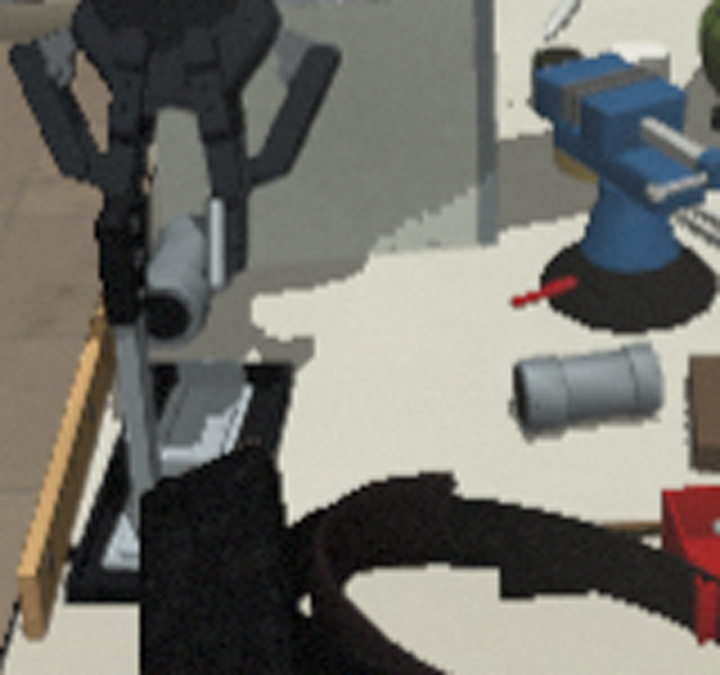

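```bash
python3 - <<'E'
from h import *
s=snap('wrist'); crop(s,260,100,380,230,5,'w5a.png')
E
```

```text
(no output)
```

View pics/w5a.png

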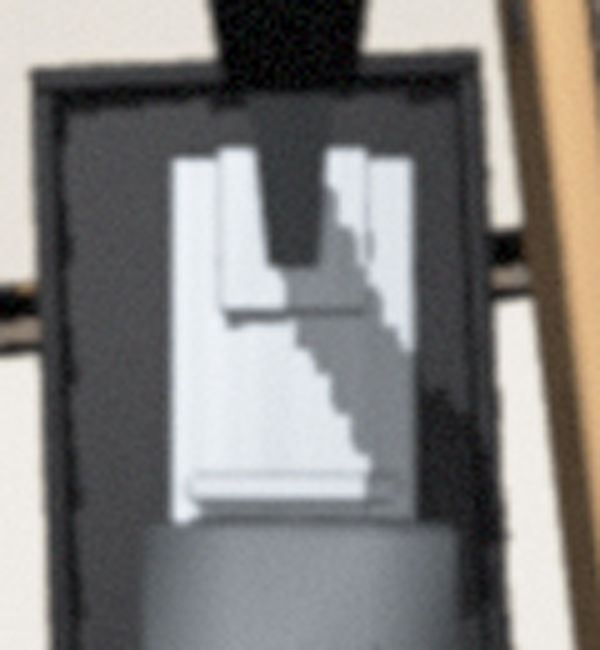

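```bash
python3 - <<'E'
from h import *
np.set_printoptions(precision=4,suppress=True)
s=snap('wrist')
A=lambda x,y:(260+x/5,100+y/5)
for n,p,z in [('PL',(172,158),.008),('PR',(413,158),.008),('PLb',(174,520),.008),('PRb',(413,518),.008),('si far L',(190,472),.022),('si near L',(190,498),.022),('si far R',(395,474),.022),('stem front',(295,267),.012)]: print(n,cast(s,*A(*p),z))
f,C=cam(s); 
E
```

```text
PL [0.5875 0.3126 0.008 ]
PR [0.6233 0.3085 0.008 ]
PLb [0.5818 0.2587 0.008 ]
PRb [0.617 0.255 0.008]
si far L [0.5858 0.2647 0.022 ]
si near L [0.5854 0.2611 0.022 ]
si far R [0.6141 0.2612 0.022 ]
stem front [0.6038 0.2935 0.012 ]
```

```bash
python3 -m jog '[[0,0,0,0,1,-20,1],[0,0,0,0,1,-40,1],[0,0,0,0,1,-50,1],[0,0,0,0,1,-54,1],[0,0,0,0,1,-54,1],[0,0,0,0,1,-54,1]]'; python3 - <<'E'
from h import *
print(read_state()['force'],read_state()['tool_pos']); t=snap('side'); crop(t,220,180,380,330,4.5,'s6.png');s=snap('wrist'); crop(s,220,100,420,350,3,'w6.png')
E
```

```text
time_s: 9.8
tool_pos: [0.5971, 0.2244, 0.0493]
eef_rot: [179.8, -20.0, 83.6]
force: [-0.4, -0.9, -0.1]
opening: 0.0281
[-0.4181818  -0.94146776 -0.12530545] [0.59705615 0.22439969 0.04930624]
```

View pics/s6.png

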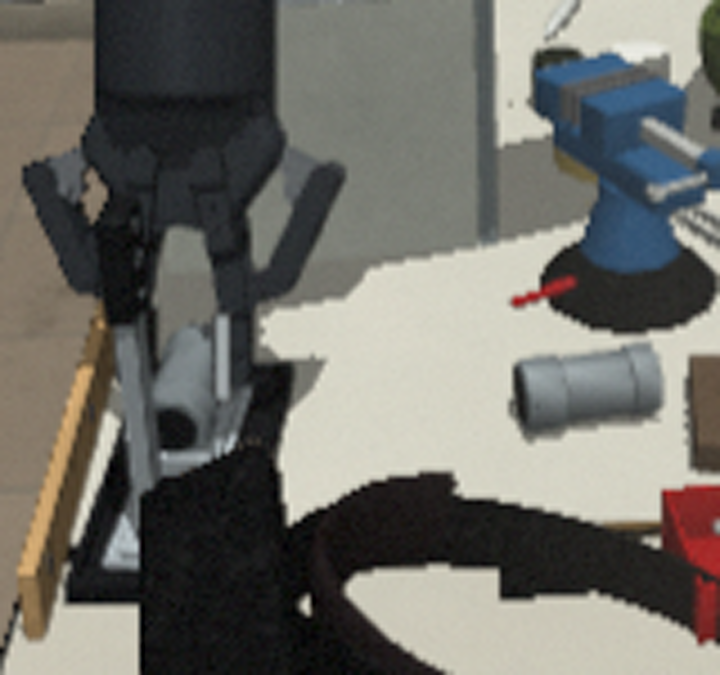

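View pics/w6.png

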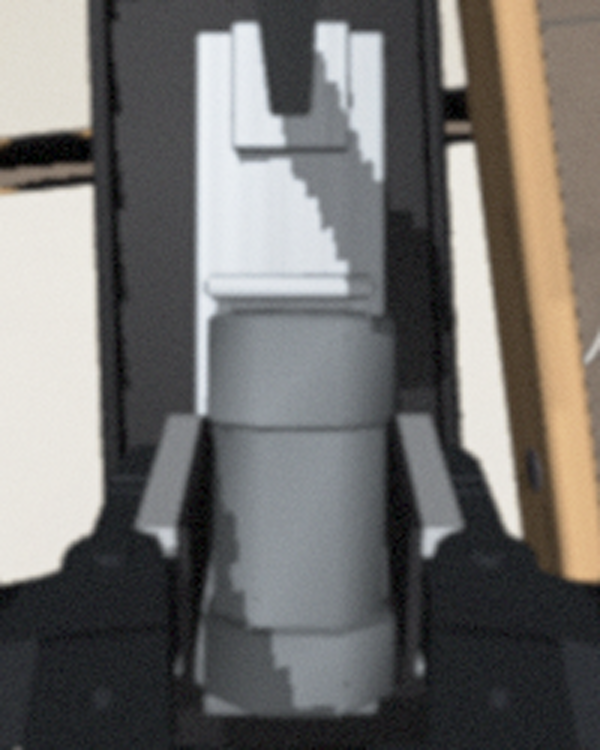

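```bash
python3 -m jog '[[0,0,0,-2,0,-2,1],[0,0,0,-2,0,-4,1],[0,0,0,-2,0,-6,1],[0,0,0,-2,0,-6,1]]'; python3 -m jog '[[0,0,0,0,0,0,0.2],[0,0,0,0,0,0,0.0],[0,0,0,0,0,0,0.0],[0,0,0,0,0,0,0.0]]'; python3 - <<'E'
from h import *
s=snap('wrist'); crop(s,220,100,420,350,3,'w7.png')
E
```

```text
time_s: 10.3
tool_pos: [0.5943, 0.2243, 0.0422]
eef_rot: [180.0, -20.0, 83.6]
force: [-0.2, 0.4, -0.7]
opening: 0.0282
time_s: 10.7
tool_pos: [0.5943, 0.2244, 0.0423]
eef_rot: [179.9, -20.0, 83.6]
force: [0.5, -1.2, 0.1]
opening: 0.0426
```

View pics/w7.png

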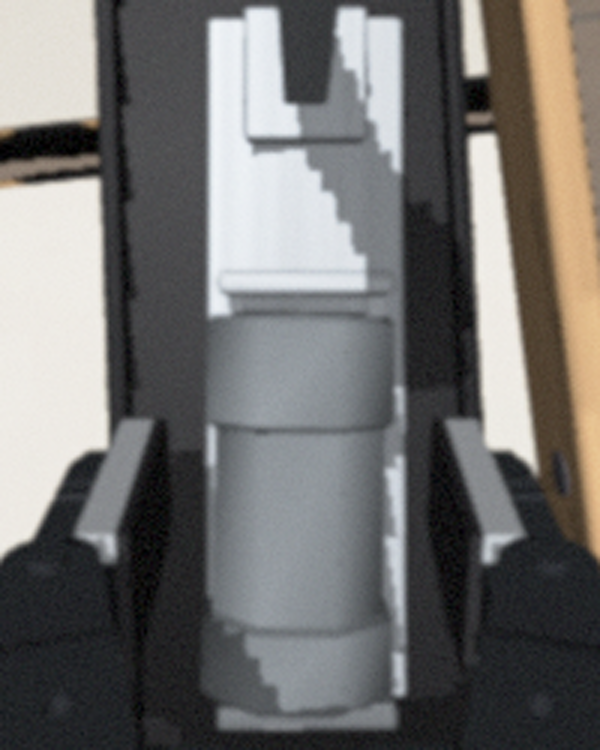

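```bash
python3 -m jog '[[0,0,0,0,0,20,0],[0,0,0,0,-2,60,0],[0,0,0,0,-10,110,0],[0,0,0,0,-20,150,0],[0,0,0,0,-30,180,0],[0,0,0,0,-30,180,0],[0,0,0,0,-30,180,0]]'; python3 - <<'E'
from h import *
s=snap('wrist','w8.png'); crop(s,220,100,420,350,3,'w8a.png')
E
```

```text
time_s: 11.45
tool_pos: [0.5945, 0.1942, 0.2229]
eef_rot: [179.9, -20.0, 83.6]
force: [-0.1, -0.2, -0.4]
opening: 0.0428
```

View pics/w8a.png

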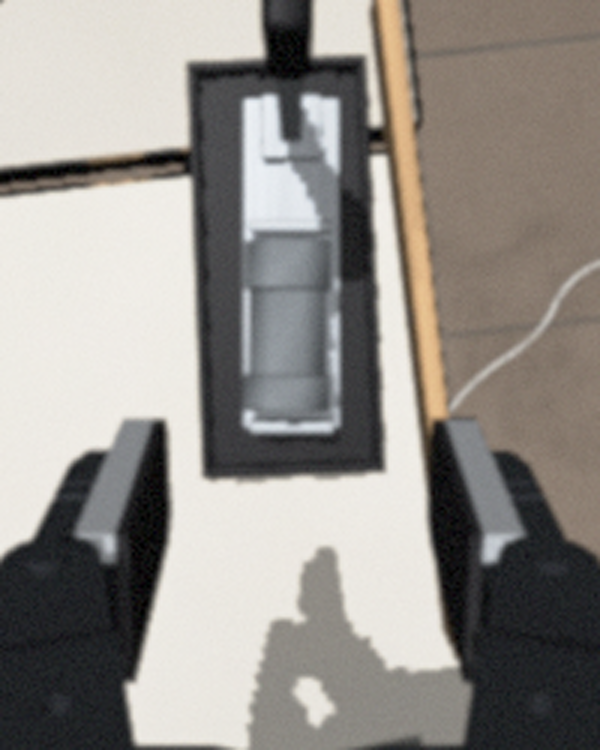

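```bash
python3 -m jog '[[-5,0.5,0,2,8,10,-1],[-10,1.1,0,4,16,20,-1],[-15,1.6,0,6,24,30,-1],[-19.9,2.2,0,6,30,37,-1],[-19.9,2.2,0,6,30,37,-1],[-19.9,2.2,0,6,30,37,-1]]'; python3 - <<'E'
from h import *
s=snap('wrist','w9.png')
E
```

```text
time_s: 12.1
tool_pos: [0.5995, 0.2246, 0.2571]
eef_rot: [-179.9, -0.0, 83.7]
force: [1.6, 0.0, -0.0]
opening: 0.0853
```

View pics/w9.png

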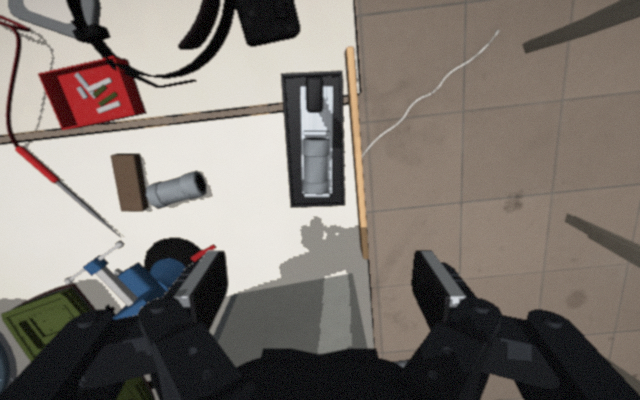

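```bash
python3 - <<'E'
from h import *
s=snap('wrist'); funnel(s,178,189,38)
im=cv2.convertScaleAbs(s['color'],alpha=1.8,beta=20); s['color']=im; crop(s,270,60,370,215,5,'w9a.png')
E
```

```text
funnel c [0.4192 0.2114 0.015 ] L,W [0.0295, 0.0648] axis 9.7 px [172. 191.]
```

View pics/w9a.png

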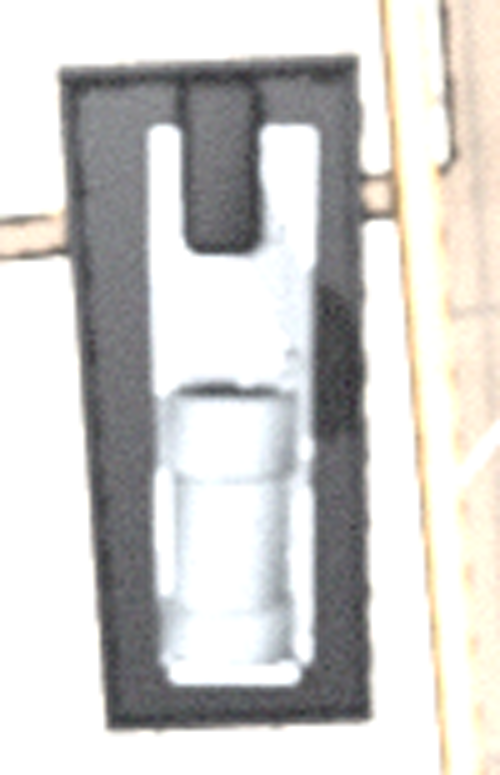

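```bash
python3 - <<'E'
from h import *
np.set_printoptions(precision=4,suppress=True)
s=snap('wrist')
A=lambda x,y:(270+x/5,60+y/5)
print(cam(s)[1][:3,3])
for n,p,z in [('grip front L',(187,250),.156),('grip front R',(262,250),.156),('back L',(183,80),.156),('back R',(260,80),.156),('PL',(150,125),.008),('PR',(318,125),.008),('stop L',(162,675),.022),('stop R',(305,680),.022)]: print(n,cast(s,*A(*p),z))
E
```

```text
[0.6076 0.2978 0.3782]
grip front L [0.5984 0.2902 0.156 ]
grip front R [0.6085 0.2891 0.156 ]
back L [0.6006 0.3118 0.156 ]
back R [0.6106 0.3106 0.156 ]
PL [0.5875 0.3126 0.008 ]
PR [0.6244 0.3084 0.008 ]
stop L [0.5749 0.1901 0.022 ]
stop R [0.6083 0.1851 0.022 ]
```

```bash
python3 -m jog '[[0,0,0,2,35,0,-1],[0,0,0,5,70,0,-1],[0,0,0,5,76,-30,-1],[0,0,0,5,76,-70,-1],[0,0,0,5,76,-105,-1],[0,0,0,5,76,-121,-1],[0,0,0,5,76,-121,-1],[0,0,0,5,76,-121,-1]]'; python3 - <<'E'
from h import *
s=snap('wrist','w10.png')
E
```

```text
time_s: 13.05
tool_pos: [0.6062, 0.3001, 0.1397]
eef_rot: [179.8, -0.0, 83.6]
force: [0.5, 0.3, 1.0]
opening: 0.0854
```

View pics/w10.png

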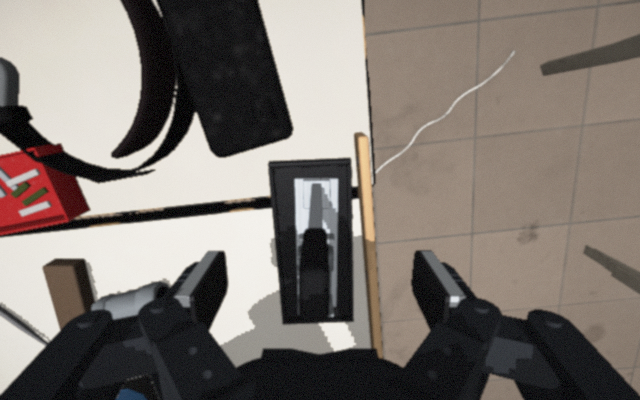

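```bash
python3 -m jog '[[0,0,0,-1.5,0,-3,-1],[0,0,0,-1.5,0,-3,0],[0,0,0,-1.5,0,-3,1],[0,0,0,-1.5,0,-3,1],[0,0,0,-1.5,0,-3,1],[0,0,0,-1.5,0,-3,1],[0,0,0,-1.5,0,-3,1],[0,0,0,-1.5,0,-3,1],[0,0,0,-1.5,0,-3,1],[0,0,0,-1.5,0,-3,1]]'
```

```text
time_s: 14.1
tool_pos: [0.604, 0.3005, 0.1355]
eef_rot: [179.9, -0.0, 83.6]
force: [1.2, 1.6, 0.2]
opening: 0.0112
```

```bash
python3 -m jog '[[0,0,0,0,0,5,1],[0,0,0,0,0,12,1],[0,0,0,0,0,25,1],[0,0,0,0,0,40,1],[0,0,0,0,0,60,1],[0,0,0,0,0,70,1],[0,0,0,0,0,70,1],[0,0,0,0,0,70,1]]';  python3 - <<'E'
from h import *
s=snap('wrist','w11.png');t=snap('side'); crop(t,200,120,380,320,3.5,'s11.png');s=snap('scene'); crop(s,160,140,320,300,4,'c11.png')
E
```

```text
time_s: 14.9
tool_pos: [0.6037, 0.3003, 0.2053]
eef_rot: [179.9, 0.0, 83.6]
force: [-0.0, -0.8, -2.2]
opening: 0.0114
```

View pics/w11.png

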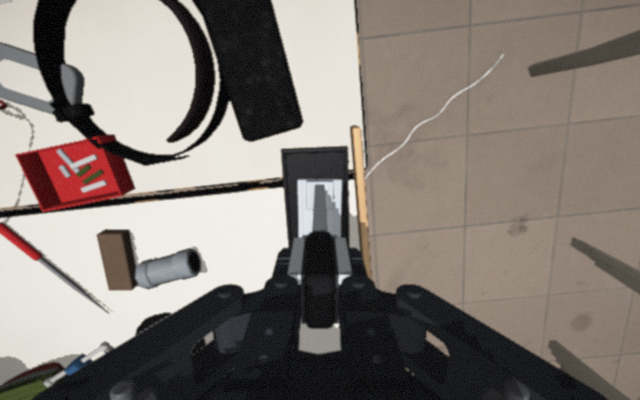

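View pics/s11.png

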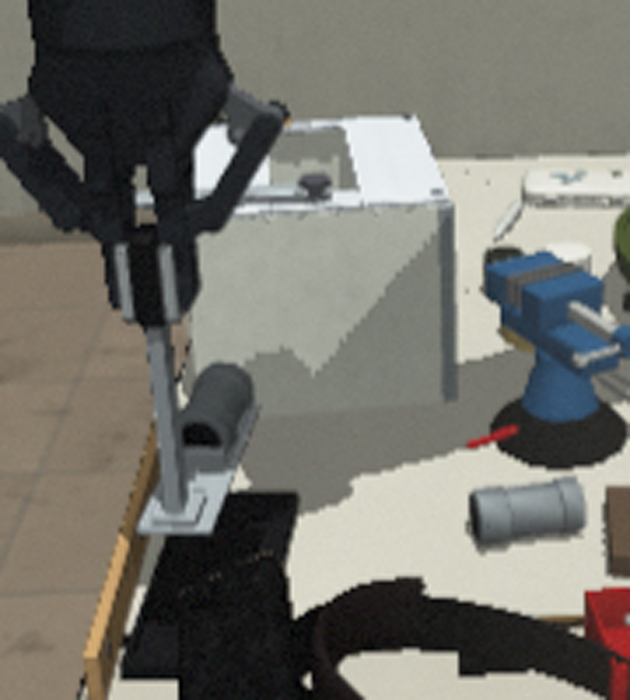

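View pics/c11.png

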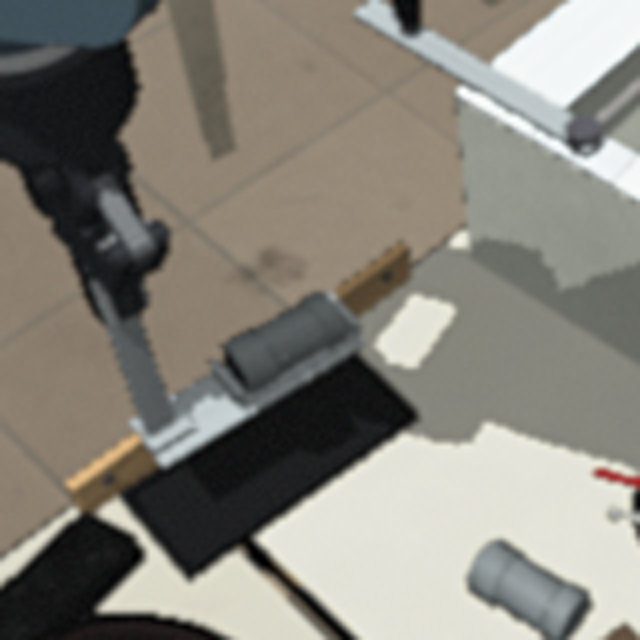

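```bash
python3 - <<'E'
from h import *
np.set_printoptions(precision=4,suppress=True)
s=snap('scene');t=snap('side')
S=lambda x,y:(160+x/4,140+y/4)
D=lambda x,y:(200+x/3.5,120+y/3.5)
a,e=tri(s,S(165,464),t,D(211,533));b,f=tri(s,S(358,347),t,D(258,408));print(a,e,b,f,np.linalg.norm(a-b))
c,e=tri(s,S(135,425),t,D(138,530));print(c,e)
E
```

```text
[0.5863 0.3125 0.0731] 0.0025919024849037 [0.572  0.1965 0.0757] 0.0007932478330248119 0.11696711604994371
[0.6201 0.3079 0.0721] 0.000977018493349143
```

```bash
python3 -m jog '[[0,0,0,0,0,10,1],[0,0,0,0,0,30,1],[0,0,0,0,0,55,1],[0,0,0,0,0,80,1],[0,0,1,0,-5,105,1],[0,0,2,-3,-15,125,1],[0,0,3,-6,-32,135,1],[0,0,4,-10,-52,140,1],[0,0,5,-15,-75,140,1],[0,0,6,-20,-100,140,1],[0,0,7,-25,-125,140,1],[0,0,8,-30,-150,140,1]]'; python3 -m jog '[[0,0,0.5,-5,-25,0,1],[0,0,1,-10,-50,0,1],[0,0,1.5,-14,-72,0,1],[0,0,2,-18,-92,0,1],[0,0,2.5,-22,-110,0,1],[0,0,3,-25,-123,0,1],[0,0,3,-27,-131,0,1],[0,0,3,-27,-135,0,1],[0,0,3,-27,-135,0,1]]';  python3 - <<'E'
from h import *
t=snap('side'); print(t['st']['tool_pos'],t['st']['eef_rot']); crop(t,200,60,400,260,3.5,'s12.png');s=snap('scene'); crop(s,230,40,400,210,4,'c12.png')
E
```

```text
time_s: 16.35
tool_pos: [0.5735, 0.1494, 0.3461]
eef_rot: [179.9, 0.0, 91.6]
force: [-0.5, -0.8, -2.0]
opening: 0.0115
time_s: 17.25
tool_pos: [0.5469, 0.0152, 0.3456]
eef_rot: [179.9, 0.0, 94.6]
force: [-0.2, 0.2, -1.6]
opening: 0.0112
[0.54687545 0.01520738 0.3455613 ] [1.79891369e+02 1.25073562e-02 9.45644761e+01]
```

View pics/s12.png

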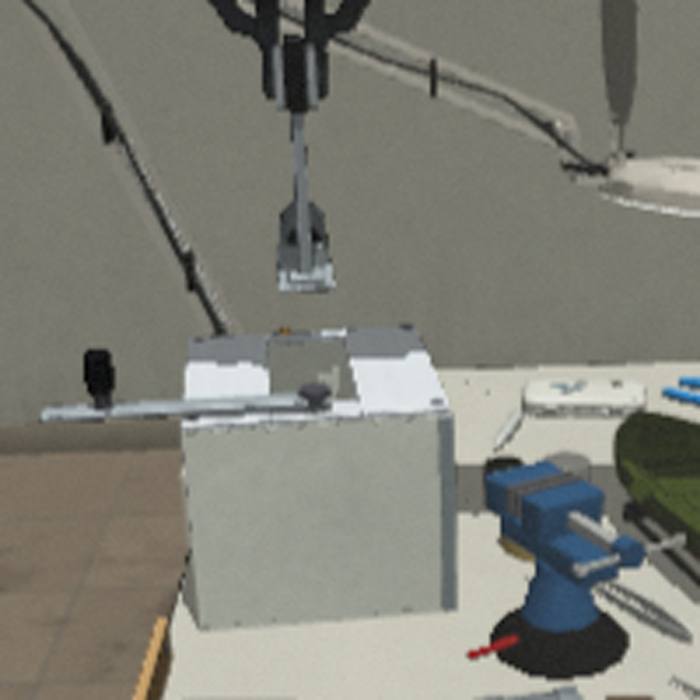

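View pics/c12.png

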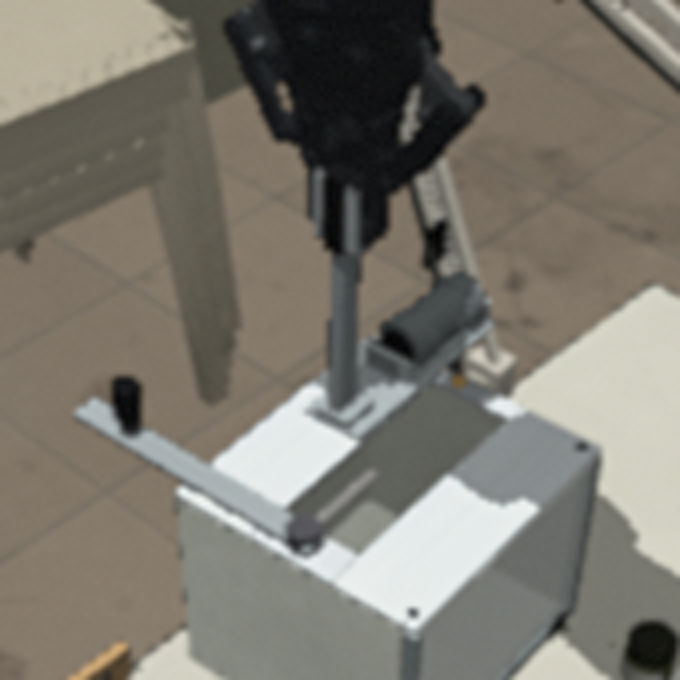

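```bash
python3 -m jog '[[0,0,0.4,0,0,-10,1],[0,0,0.4,0,0,-25,1],[0,0,0.4,0,0,-40,1],[0,0,0.4,0,0,-50,1],[0,0,0.4,0,0,-55,1],[0,0,0.4,0,0,-55,1],[0,0,0.4,0,0,-55,1]]';  python3 - <<'E'
from h import *
t=snap('side'); print(t['st']['tool_pos'],t['st']['eef_rot']); crop(t,230,110,340,190,7,'s13.png');s=snap('scene'); crop(s,280,100,390,205,6,'c13.png')
E
```

```text
time_s: 18.05
tool_pos: [0.5471, 0.0153, 0.2907]
eef_rot: [179.9, 0.0, 95.0]
force: [0.8, 0.1, -1.2]
opening: 0.0115
[0.54708261 0.01527167 0.29069672] [1.79869273e+02 2.79675146e-02 9.49920446e+01]
```

View pics/s13.png

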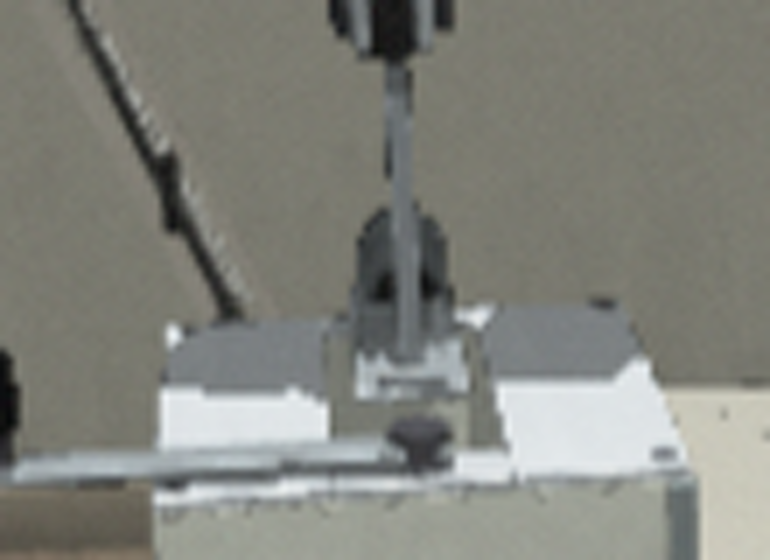

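View pics/c13.png

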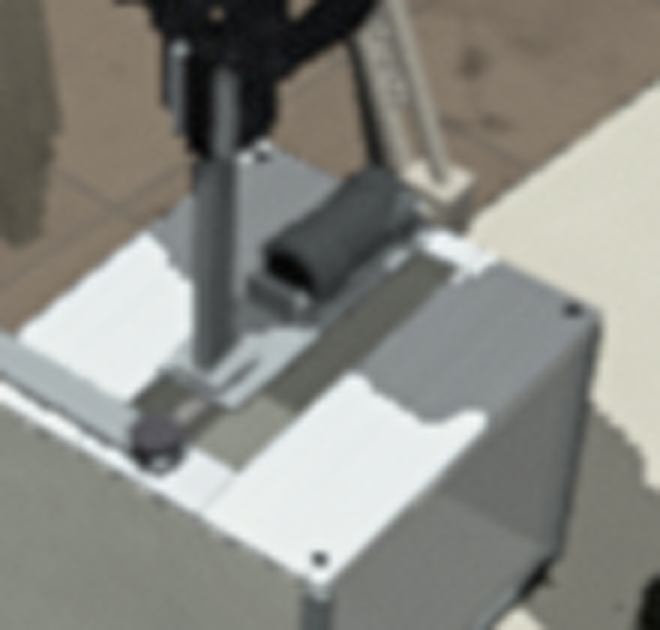

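```bash
python3 - <<'E'
from h import *
np.set_printoptions(precision=4,suppress=True)
s=snap('scene');t=snap('side')
S=lambda x,y:(280+x/6,100+y/6)
D=lambda x,y:(230+x/7,110+y/7)
for n,a,b in [('near -x',(232,406),(468,394)),('near +x',(163,372),(357,397))]: print(n,tri(s,S(*a),t,D(*b)))
o=np.array([.5515,-.036,.145]);th=np.radians(4.9);X=np.array([np.cos(th),np.sin(th),0]);Y=np.array([-np.sin(th),np.cos(th),0])
for n,p in [('scene slot BR',(214,500)),('slot nearBL',(130,402)),('far',(478,270)),('coverC',(318,590)),('coverB',(603,318)),('far2',(425,235))]:
    c=cast(s,*S(*p),.145); print(n,c,'box',(c-o)@X,(c-o)@Y)
for n,p in [('slot front left',(330,455)),('slot right mid',(490,400)),('slot left mid',(328,380)),('cover front r',(693,472)),('cover front l',(155,500)),('cover back r',(622,308)),('cover bl',(168,335))]:
    c=cast(t,*D(*p),.145); print(n,c,'box',(c-o)@X,(c-o)@Y)
E
```

```text
near -x (array([0.5286, 0.0247, 0.1603]), np.float64(0.004394829967788258))
near +x (array([0.5622, 0.0272, 0.1596]), np.float64(0.0002322455678950219))
scene slot BR [0.5135 0.0512 0.145 ] box -0.030405313879239705 0.09015863857198393
slot nearBL [0.5704 0.0363 0.145 ] box 0.024981595291335684 0.0704267058649055
far [ 0.5242 -0.1118  0.145 ] box -0.03371865310149512 -0.0731742778833178
coverC [0.4581 0.0576 0.145 ] box -0.08505477845895852 0.1011945738477277
coverB [ 0.4717 -0.1236  0.145 ] box -0.08702847962469032 -0.08050939486000966
far2 [ 0.5527 -0.1135  0.145 ] box -0.005380416487537767 -0.0773043462371533
slot front left [0.5709 0.0401 0.145 ] box 0.025879519067838357 0.07418442671669045
slot right mid [ 0.521  -0.0093  0.145 ] box -0.028089607913568324 0.0292354885862398
slot left mid [ 0.5768 -0.0361  0.145 ] box 0.025156744953324126 -0.0022829255904403115
cover front r [0.4571 0.0666 0.145 ] box -0.08531138763568043 0.11030862613993987
cover front l [0.6217 0.0757 0.145 ] box 0.07943744452185322 0.10526866131814593
cover back r [ 0.474  -0.1102  0.145 ] box -0.08358355692112288 -0.0672642838500974
cover bl [ 0.6381 -0.0939  0.145 ] box 0.0813634467556376 -0.06507253725970785
```

```bash
python3 -m jog '[[0,0,0,-1,-0.5,-5,1],[0,0,0,-1,-0.5,-15,1],[0,0,0,-1,-0.5,-27,1],[0,0,0,-1,-0.5,-40,1],[0,0,0,-1,-0.5,-53,1],[0,0,0,-1,-0.5,-66,1],[0,0,0,-1,-0.5,-77,1],[0,0,0,-1,-0.5,-84,1],[0,0,0,-1,-0.5,-86,1],[0,0,0,-1,-0.5,-86,1],[0,0,0,-1,-0.5,-86,1]]';  python3 - <<'E'
from h import *
t=snap('side'); print(t['st']['tool_pos'],t['st']['eef_rot'],t['st']['force']); crop(t,230,110,340,190,7,'s14.png');s=snap('scene'); crop(s,280,100,390,205,6,'c14.png')
E
```

```text
time_s: 19.35
tool_pos: [0.5463, 0.0148, 0.205]
eef_rot: [179.8, 0.0, 95.0]
force: [0.2, -0.5, -2.0]
opening: 0.0114
[0.54628187 0.01476522 0.20498847] [1.79837808e+02 3.51578140e-02 9.49971929e+01] [ 0.17448315 -0.48845083 -1.98807556]
```

View pics/s14.png

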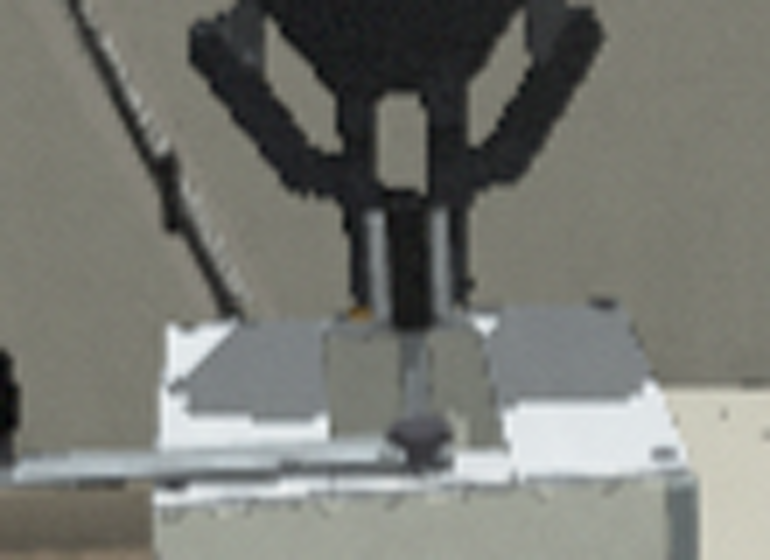

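View pics/c14.png

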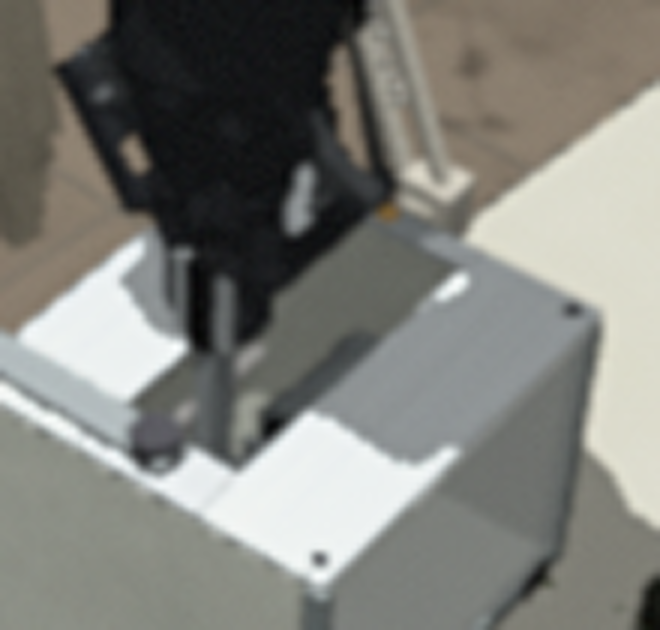

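```bash
python3 -m jog '[[0.4,-5,0,-5.4,-0.5,-0.2,1],[0.9,-10,0,-10.8,-0.9,-0.9,1],[1.3,-14.9,0,-16.1,-1.4,-2.1,1],[1.7,-19.9,0,-21.3,-1.8,-3.8,1],[2.1,-24.9,0,-26.3,-2.3,-5.9,1],[2.6,-29.9,0,-31.1,-2.7,-8.4,1],[3,-34.9,0,-35.7,-3.1,-11.3,1],[3.4,-39.9,0,-40,-3.4,-14.6,1],[3.8,-44.8,0,-44,-3.8,-18.3,1],[3.8,-44.8,0,-44,-3.8,-18.3,1],[3.8,-44.8,0,-44,-3.8,-18.3,1]]';  python3 - <<'E'
from h import *
t=snap('side'); print(t['st']['joint_positions'],t['st']['force']); crop(t,230,110,340,190,7,'s15.png');s=snap('scene'); crop(s,280,100,390,205,6,'c15.png')
E
```

```text
time_s: 20.55
tool_pos: [0.502, 0.0109, 0.1865]
eef_rot: [135.0, 0.1, 94.9]
force: [1.5, -0.3, -2.1]
opening: 0.0113
[-19.92285826 -22.76969978 138.8897688   40.02530286  27.38355301
 -54.93815279] [ 1.48034983 -0.26417955 -2.13207305]
```

View pics/s15.png

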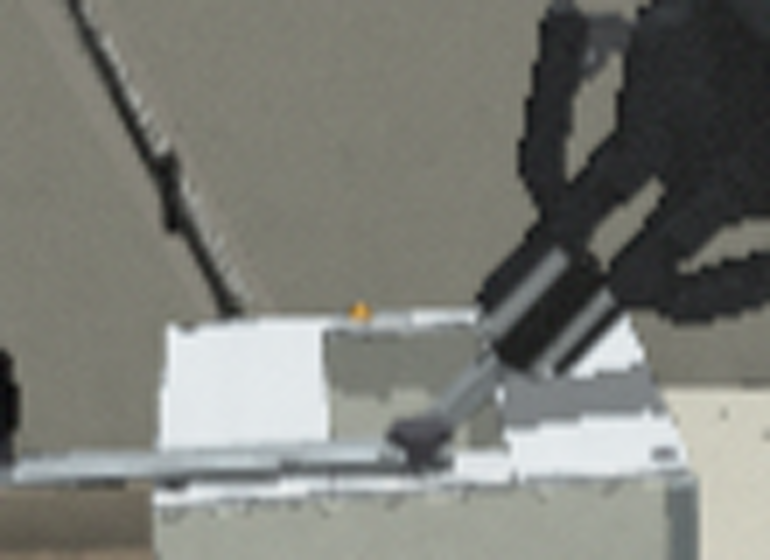

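View pics/c15.png

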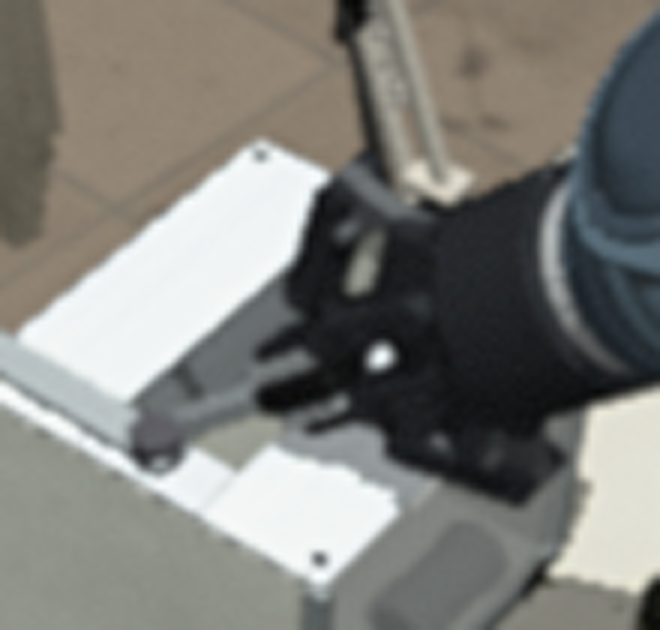

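```bash
python3 -m jog '[[-0.4,5,0,4,0.4,3.7,1],[-0.9,10,0,8.3,0.7,7,1],[-1.3,14.9,0,12.9,1.1,9.9,1],[-1.7,19.9,0,17.7,1.5,12.4,1],[-2.1,24.9,0,22.7,2,14.5,1],[-2.6,29.9,0,27.9,2.4,16.2,1],[-3,34.9,0,33.2,2.9,17.4,1],[-3.4,39.9,0,38.6,3.3,18.1,1],[-3.8,44.8,0,44,3.8,18.3,1],[-3.8,44.8,0,44,3.8,18.3,1],[-3.8,44.8,0,44,3.8,18.3,1]]';  python3 - <<'E'
from h import *
t=snap('side'); print(t['st']['force']); crop(t,230,110,340,190,7,'s16.png');s=snap('scene'); crop(s,280,100,390,205,6,'c16.png')
E
```

```text
time_s: 21.75
tool_pos: [0.5466, 0.0149, 0.2045]
eef_rot: [179.8, 0.1, 95.0]
force: [0.1, -0.2, -3.1]
opening: 0.0113
[ 0.08917012 -0.21397485 -3.10554141]
```

View pics/s16.png

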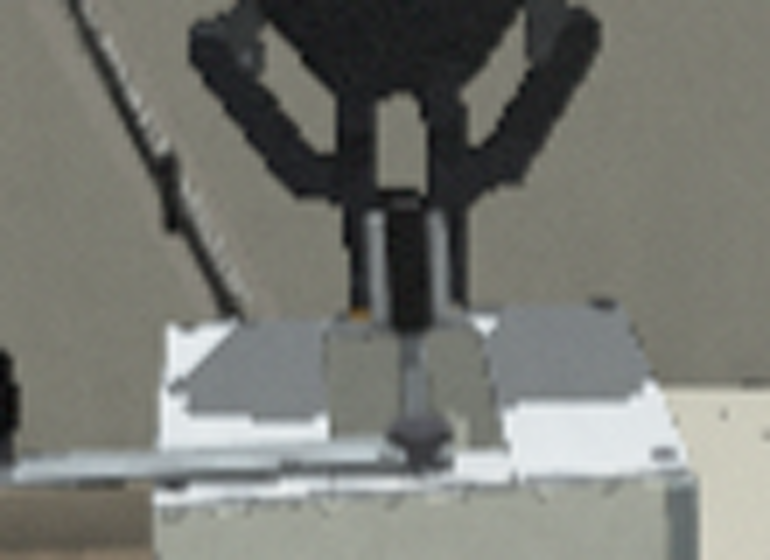

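View pics/c16.png

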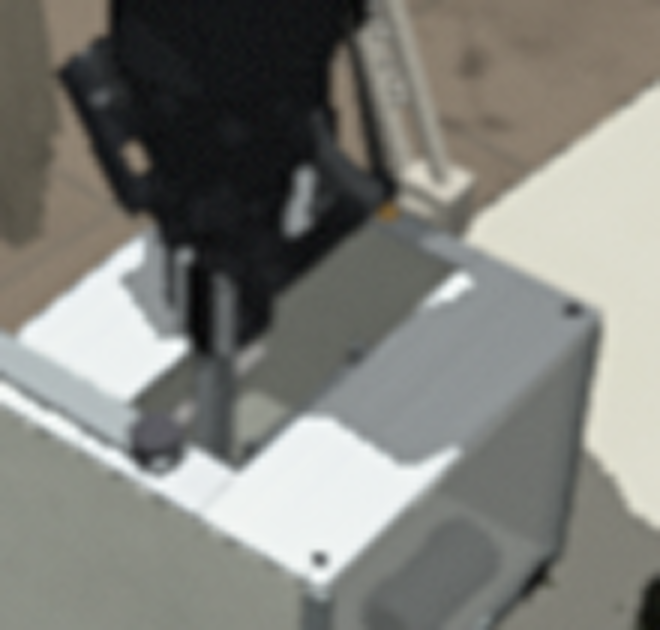

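```bash
python3 -m jog '[[0,0,0,0,0,8,1],[0,0,0,0,0,22,1],[0,0,0,0,0,38,1],[0,0,0,0,0,56,1],[0,0,0,0,0,76,1],[0,0,0,0,0,98,1],[0,0,0,0,0,118,1],[0,0,0,0,0,133,1],[0,0,-1,1,8,140,1],[0,0,-2,5,25,140,1],[0,0,-3,11,55,140,1],[0,0,-4,17,90,140,1]]'; python3 -m jog '[[0,0,-1,7,35,0,1],[0,0,-2,14,75,0,1],[0,0,-3,21,115,0,1],[0,0,-4,27,145,0,1],[0,0,-5,32,170,0,1],[0,0,-5.5,36,188,0,1],[0,0,-5.5,36.5,194.5,0,1],[0,0,-5.5,36.5,194.5,0,1],[0,0,-5.5,36.5,194.5,0,1]]'
```

```text
time_s: 23.05
tool_pos: [0.5629, 0.1051, 0.3454]
eef_rot: [179.8, 0.0, 90.8]
force: [0.5, -0.4, -1.6]
opening: 0.0114
time_s: 23.95
tool_pos: [0.5993, 0.2986, 0.3446]
eef_rot: [179.9, 0.0, 85.5]
force: [-0.5, 0.2, -2.2]
opening: 0.0116
```

```bash
python3 -m jog '[[0,0,0,0.5,0.5,-20,1],[0,0,0,0.5,0.5,-50,1],[0,0,0,0.5,0.5,-90,1],[0,0,0,0.5,0.5,-130,1],[0,0,0,0.5,0.5,-160,1],[0,0,0,0.5,0.5,-185,1],[0,0,0,0.5,0.5,-198,1],[0,0,0,0.5,0.5,-203,1],[0,0,0,0.5,0.5,-206,1],[0,0,0,0.5,0.5,-206,1]]'; python3 - <<'E'
from h import *
t=snap('side'); print(t['st']['force']); crop(t,210,200,330,330,5,'s17.png');s=snap('scene'); crop(s,160,190,320,310,4,'c17.png')
E
```

```text
time_s: 24.95
tool_pos: [0.6006, 0.2999, 0.1397]
eef_rot: [179.8, -0.0, 85.5]
force: [-0.3, 0.9, -1.8]
opening: 0.0113
[-0.30925765  0.89496947 -1.84799755]
```

View pics/c17.png

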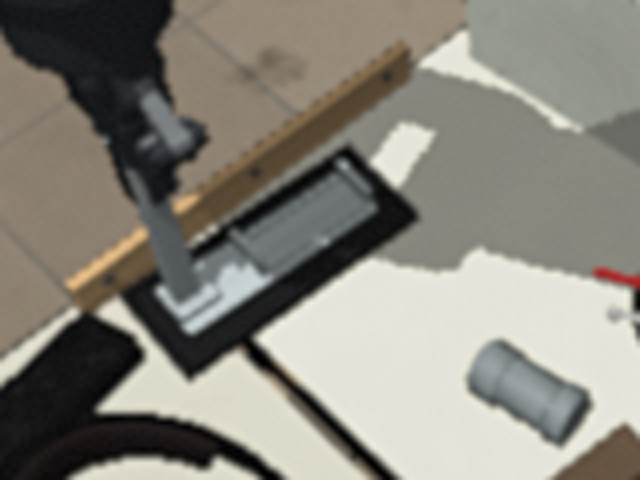

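View pics/s17.png

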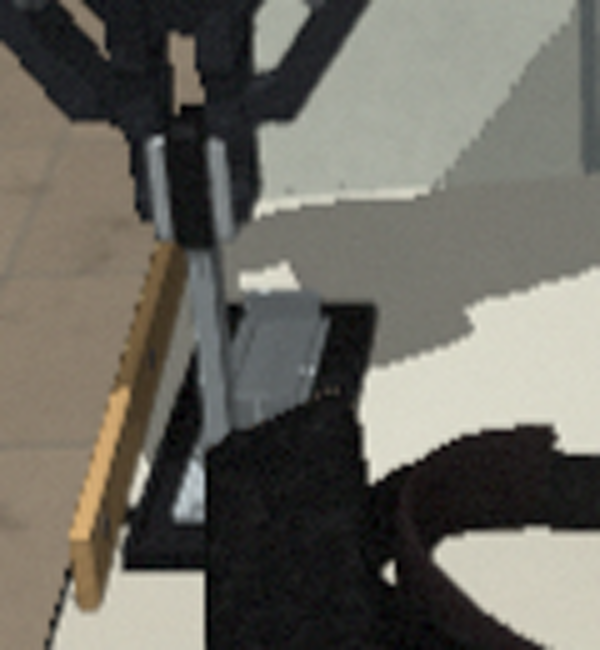

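Within the tray walls, 4 mm up. Set down and release.

```bash
python3 -m jog '[[0,0,0,0,0,-2,1],[0,0,0,0,0,-4,1],[0,0,0,0,0,-4,1],[0,0,0,0,0,-4,0.5],[0,0,0,0,0,-4,0],[0,0,0,0,0,-4,-1],[0,0,0,0,0,-4,-1],[0,0,0,0,0,-4,-1],[0,0,0,0,0,-4,-1]]'; python3 -m jog '[[0,0,0,0,0,20,-1],[0,0,0,0,0,50,-1],[0,0,0,0,-10,90,-1],[0,0,0,0,-30,120,-1],[0,0,0,0,-50,120,-1],[0,0,0,0,-75,120,-1],[0,0,0,0,-75,120,-1],[0,0,0,0,-75,120,-1]]'; python3 - <<'E'
from h import *
s=snap('wrist','w18.png'); funnel(s,178,189,38)
im=cv2.convertScaleAbs(s['color'],alpha=1.8,beta=20); s['color']=im; crop(s,270,60,370,215,5,'w18a.png')
E
```

```text
time_s: 25.95
tool_pos: [0.5998, 0.2998, 0.1342]
eef_rot: [179.9, 0.0, 85.5]
force: [-0.0, -0.2, -0.1]
opening: 0.0851
time_s: 26.75
tool_pos: [0.5998, 0.2247, 0.2542]
eef_rot: [179.9, -0.0, 85.4]
force: [-0.6, 0.8, 0.7]
opening: 0.0857
funnel c [0.4196 0.2116 0.015 ] L,W [0.0291, 0.0657] axis 9.6 px [169. 187.]
```

View pics/w18.png

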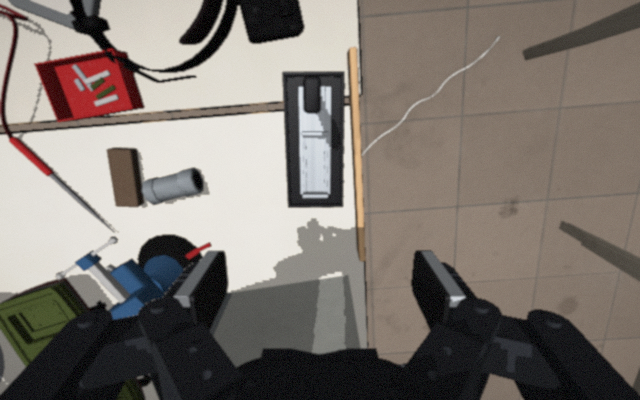

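View pics/w18a.png

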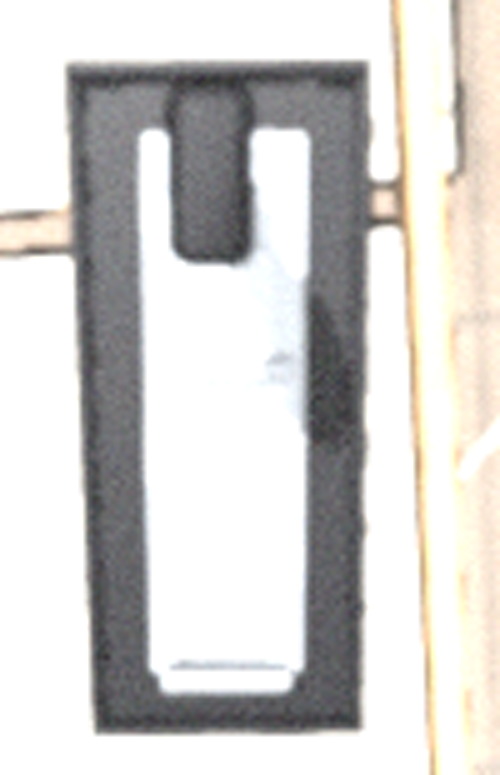

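```bash
python3 - <<'E'
from h import *
np.set_printoptions(precision=4,suppress=True)
s=snap('wrist')
A=lambda x,y:(270+x/5,60+y/5)
for n,p,z in [('grip front L',(174,260),.156),('grip front R',(248,260),.156),('PL',(138,128),.008),('PR',(308,128),.008),('bL',(150,670),.008),('bR',(303,670),.008),('stop L',(158,690),.022),('stop R',(297,690),.022)]: print(n,cast(s,*A(*p),z))
E
```

```text
grip front L [0.5948 0.2907 0.156 ]
grip front R [0.6047 0.2899 0.156 ]
PL [0.5828 0.3132 0.008 ]
PR [0.62   0.3102 0.008 ]
bL [0.5732 0.1891 0.008 ]
bR [0.6102 0.1861 0.008 ]
stop L [0.5758 0.1883 0.022 ]
stop R [0.6083 0.1857 0.022 ]
```

```bash
python3 - <<'E'
from h import *
np.set_printoptions(precision=4,suppress=True)
s=snap('scene');t=snap('side')
for a in [(460,477),(572,497)]:
  for b in [(530,362),(672,322)]:
    print(a,b,tri(s,(160+a[0]/3,110+a[1]/3),t,(260+b[0]/5,150+b[1]/5)))
E
```

```text
(460, 477) (530, 362) (array([0.3922, 0.1857, 0.0933]), np.float64(0.0009520006894297783))
(460, 477) (672, 322) (array([0.3585, 0.2154, 0.1348]), np.float64(0.035232713578126094))
(572, 497) (530, 362) (array([0.3644, 0.111 , 0.0436]), np.float64(0.03696389798024715))
(572, 497) (672, 322) (array([0.3295, 0.1465, 0.0904]), np.float64(0.0041872883729128455))
```

```bash
python3 - <<'E'
from h import *
s=snap('scene')
for p in [(447,443),(490,455)]: print(cast(s,160+p[0]/3,110+p[1]/3,.01).round(3),cast(s,160+p[0]/3,110+p[1]/3,.03).round(3))
E
python3 -m jog '[[0,0,8,-10,0,3,-1],[0,0,16,-22,0,6,-1],[0,0,24,-34,0,9,-1],[0,0,32,-46,0,12,-1],[0,0,40,-58,0,15,-1],[0,0,48,-70,0,18,-1],[0,0,56,-82,0,20,-1],[0,0,64,-94,0,20,-1],[0,0,72,-106,0,20,-1],[0,0,80,-118,0,20,-1],[0,0,88,-130,0,20,-1],[0,0,96,-130,0,20,-1]]'; python3 -m jog '[[0,0,4.5,0,0,0,-1],[0,0,9,0,0,0,-0.2],[0,0,9,0,0,0,-0.2]]'; python3 -c "
from h import *;print(read_state()['joint_positions'],read_state()['eef_rot'])"
```

```text
[0.454 0.134 0.01 ] [0.445 0.143 0.03 ]
[0.424 0.119 0.01 ] [0.416 0.129 0.03 ]
time_s: 28.2
tool_pos: [0.4687, 0.2255, 0.2743]
eef_rot: [179.9, 0.0, -178.1]
force: [0.2, 0.6, -0.2]
opening: 0.0852
time_s: 28.5
tool_pos: [0.4697, 0.2253, 0.2743]
eef_rot: [179.9, 0.0, -169.5]
force: [-0.9, 0.6, 0.1]
opening: 0.059
[ 1.30969221e+01 -4.55603686e+00  1.06812677e+02  9.14794758e-02
  7.77189898e+01 -8.74477494e+01] [ 1.79909610e+02  2.03500882e-02 -1.69474784e+02]
```

Yaw −169.5 = 190.5. Now lean and look at f2 from above.

```bash
python3 -m jog '[[-1,5,0,0,-2,-30,-0.2],[-1.9,10,0,0,-4,-60,-0.2],[-2.8,15,0,-2,-5,-90,-0.2],[-3.7,19.7,0,-5,-6,-110,-0.2],[-3.7,19.7,0,-5,-6,-110,-0.2],[-3.7,19.7,0,-5,-6,-110,-0.2]]'; python3 - <<'E'
from h import *
s=snap('wrist','w19.png'); funnel(s,319,210,100)
E
```

```text
time_s: 29.1
tool_pos: [0.465, 0.2191, 0.1644]
eef_rot: [180.0, -20.0, -169.6]
force: [-0.5, 0.4, 0.7]
opening: 0.0513
funnel c [0.426  0.2124 0.015 ] L,W [0.0285, 0.0603] axis 10.2 px [320. 200.]
```

View pics/w19.png

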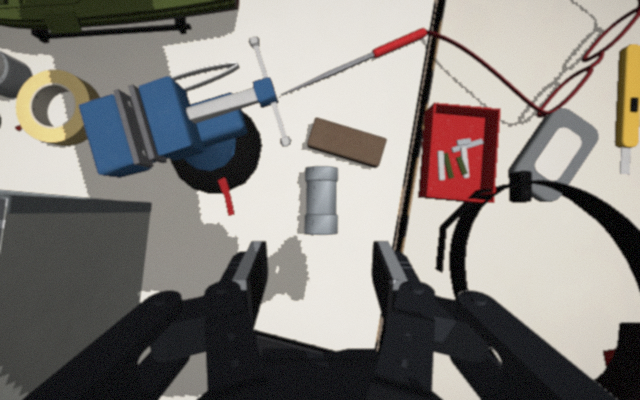

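```bash
python3 -m jog '[[0,0,0,-4,-1,-35,-0.2],[0,0,0,-10,-2,-70,-0.2],[0,0,0,-20,-4,-98,-0.2],[0,0,0,-30,-5.5,-125,-0.2],[0,0,0,-34,-6,-134,-0.2],[0,0,0,-34,-6,-134,-0.2],[0,0,0,-34,-6,-134,-0.2]]'; python3 - <<'E'
from h import *
s=snap('wrist','w20.png')
E
```

```text
time_s: 29.85
tool_pos: [0.4326, 0.2133, 0.0323]
eef_rot: [180.0, -19.8, -169.5]
force: [0.3, -0.1, 0.2]
opening: 0.0513
```

View pics/w20.png

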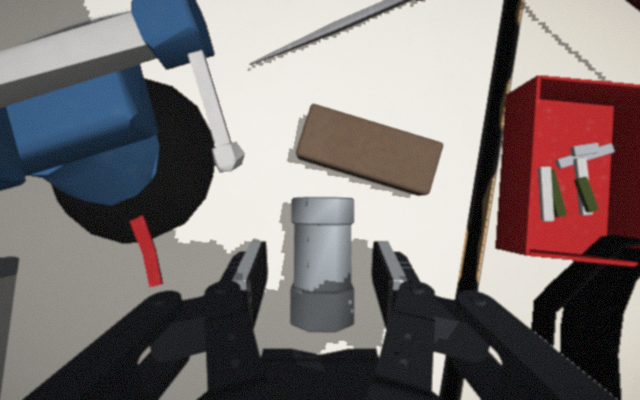

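```bash
python3 -m jog '[[0,0,0,-1,0,0,0.5],[0,0,0,-1,0,0,1],[0,0,0,-1,0,0,1],[0,0,0,-1,0,0,1],[0,0,0,-1,0,0,1],[0,0,0,-1,0,0,1],[0,0,0,-1,0,0,1],[0,0,0,-1,0,0,1]]'; python3 -m jog '[[0,0,0,0,0,10,1],[0,0,0,0,0,30,1],[0,0,0,2,0,60,1],[0,0,0,5,0,90,1],[0,0,0,5,0,100,1],[0,0,0,5,0,100,1],[0,0,0,5,0,100,1]]'; python3 - <<'E'
from h import *
s=snap('wrist','w21.png'); t=snap('side'); print(t['st']['tool_pos']);crop(t,260,150,420,280,5,'s21.png')
E
```

```text
time_s: 30.7
tool_pos: [0.4314, 0.2132, 0.0319]
eef_rot: [180.0, -19.9, -169.5]
force: [1.0, 0.9, 6.4]
opening: 0.0281
time_s: 31.4
tool_pos: [0.434, 0.2127, 0.1293]
eef_rot: [180.0, -20.1, -169.5]
force: [-1.0, 0.8, 0.0]
opening: 0.028
[0.43364621 0.21259739 0.12880656]
```

View pics/w21.png

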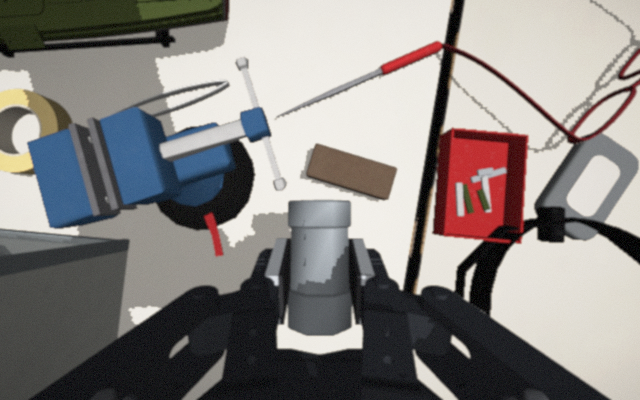

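View pics/s21.png

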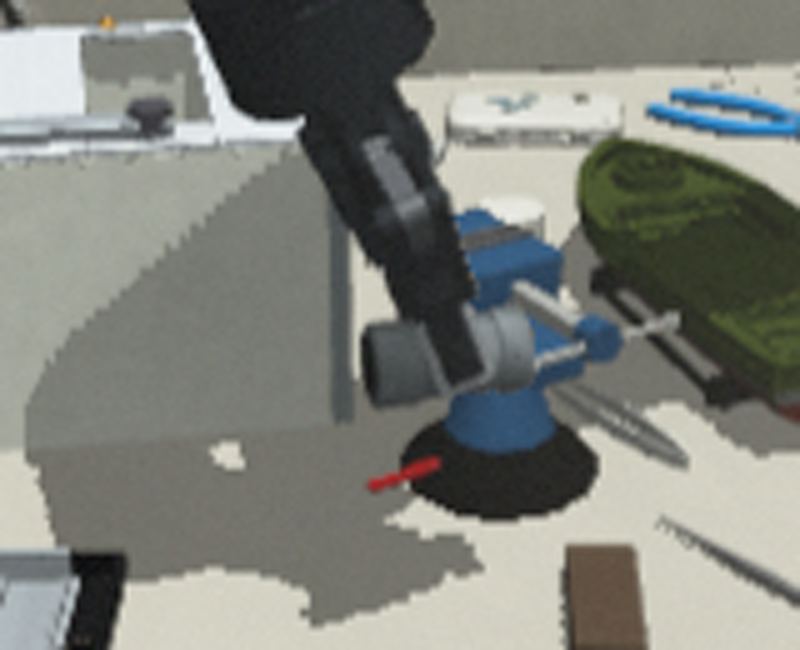

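```bash
python3 - <<'E'
from h import *
t=snap('side');print(t['st']['tool_pos'])
for q in [(448,358),(363,365),(533,348),(448,315),(448,400)]:
    o,d=ray(t,260+q[0]/5,150+q[1]/5); print((o+d*(.2122-o[1])/d[1]).round(4))
s=snap('wrist')
f,C=cam(s); T=np.eye(4)
# w4/w21 compare: tool-frame ray of funnel far rim top
for v in (205,201): 
    d=s['hand_eye'][:3,:3]@np.array([0,-(v-s['cy'])/f,-1]); o=s['hand_eye'][:3,3]; print(v,(o+d*(.012-o[2])/d[2]).round(4))
E
```

```text
[0.43354395 0.21255347 0.12862417]
[0.4267 0.2122 0.1094]
[0.4586 0.2122 0.1078]
[0.3948 0.2122 0.1122]
[0.4268 0.2122 0.1272]
[0.4266 0.2122 0.0916]
205 [ 0.0302 -0.0005  0.012 ]
201 [ 0.0321 -0.0005  0.012 ]
```

```bash
python3 -m jog '[[0,0,-8,8,0,0,1],[0,0,-16,16,0,0,1],[0,0,-24,24,0,0,1],[0,0,-32,32,0,0,1],[0,0,-40,40,0,0,1],[0,0,-48,50,0,0,1],[0,0,-56,60,0,0,1],[0,0,-64,72,0,0,1],[0,0,-72,84,0,0,1],[0,0,-80,96,0,0,1],[0,0,-88,110,2,-5,1],[0,0,-96,125,4,-10,1]]'; python3 -m jog '[[0,0,-8,15,2,-5,1],[0,0,-9,30,4,-10,1],[0,0,-9,36,4.5,-15,1],[0,0,-9,36,4.5,-18,1],[0,0,-9,36,4.5,-18,1],[0,0,-9,36,4.5,-18,1]]'; python3 - <<'E'
from h import *
s=snap('wrist','w22.png'); print(s['st']['tool_pos'],s['st']['eef_rot'])
E
```

```text
time_s: 32.8
tool_pos: [0.5599, 0.2166, 0.1192]
eef_rot: [-179.9, -20.0, 94.1]
force: [-0.6, 0.0, -1.8]
opening: 0.0283
time_s: 33.4
tool_pos: [0.5952, 0.2213, 0.102]
eef_rot: [-180.0, -20.0, 85.5]
force: [0.3, -0.2, 0.3]
opening: 0.0283
[0.59521808 0.22134522 0.101978  ] [-179.9817413   -20.02304353   85.48779068]
```

View pics/w22.png

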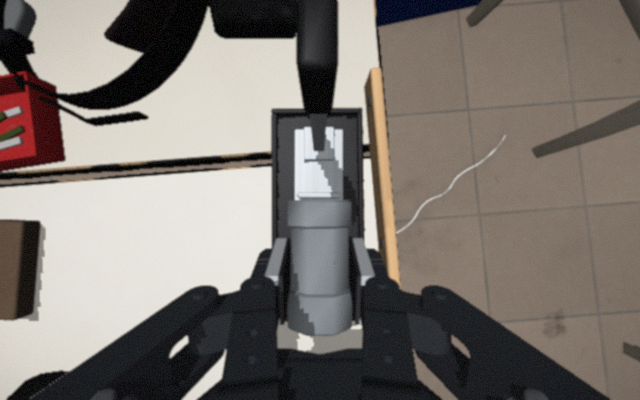

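```bash
python3 -m jog '[[0,0,0,-0.5,0,-20,1],[0,0,0,-0.5,0,-40,1],[0,0,0,-0.5,0,-49,1],[0,0,0,-0.5,0,-53,1],[0,0,0,-0.5,0,-53,1],[0,0,0,-0.5,0,-53,1]]'; python3 - <<'E'
from h import *
s=snap('wrist'); print(s['st']['tool_pos']);crop(s,220,100,420,350,3,'w23.png')
E
```

```text
time_s: 34.05
tool_pos: [0.596, 0.2214, 0.0503]
eef_rot: [179.9, -20.0, 85.5]
force: [0.3, 0.5, -0.0]
opening: 0.0282
[0.59599646 0.22141702 0.05030009]
```

View pics/w23.png

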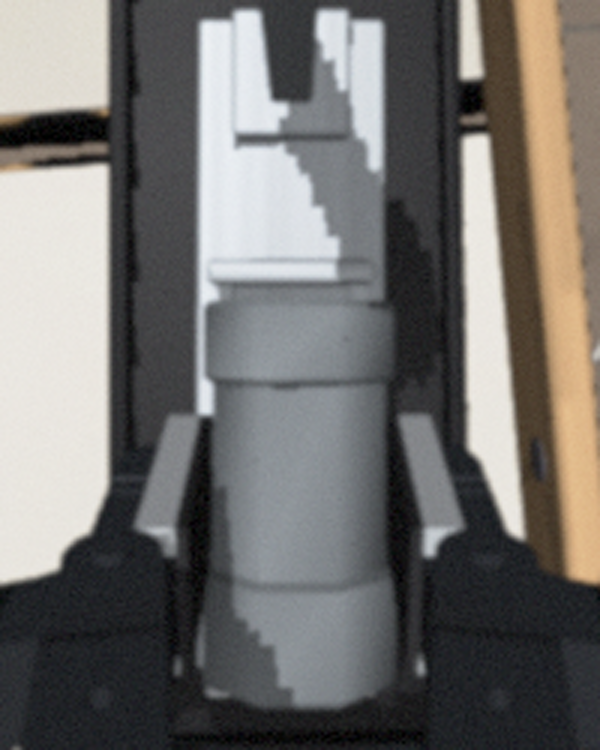

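```bash
python3 -m jog '[[0,0,0,-1.3,0.5,-3,1],[0,0,0,-1.3,0.5,-5,1],[0,0,0,-1.3,0.5,-7.5,1],[0,0,0,-1.3,0.5,-7.5,1],[0,0,0,-1.3,0.5,-7.5,1]]'; python3 -m jog '[[0,0,0,0,0,0,0.2],[0,0,0,0,0,0,0.0],[0,0,0,0,0,0,0.0],[0,0,0,0,0,0,0.0]]'; python3 - <<'E'
from h import *
s=snap('wrist'); crop(s,220,100,420,350,3,'w24.png')
E
```

```text
time_s: 34.6
tool_pos: [0.594, 0.2218, 0.0417]
eef_rot: [180.0, -20.0, 85.5]
force: [-0.2, 0.5, 0.2]
opening: 0.0279
time_s: 35.0
tool_pos: [0.5941, 0.2218, 0.0419]
eef_rot: [180.0, -20.0, 85.5]
force: [0.4, -0.5, -0.1]
opening: 0.0425
```

View pics/w24.png

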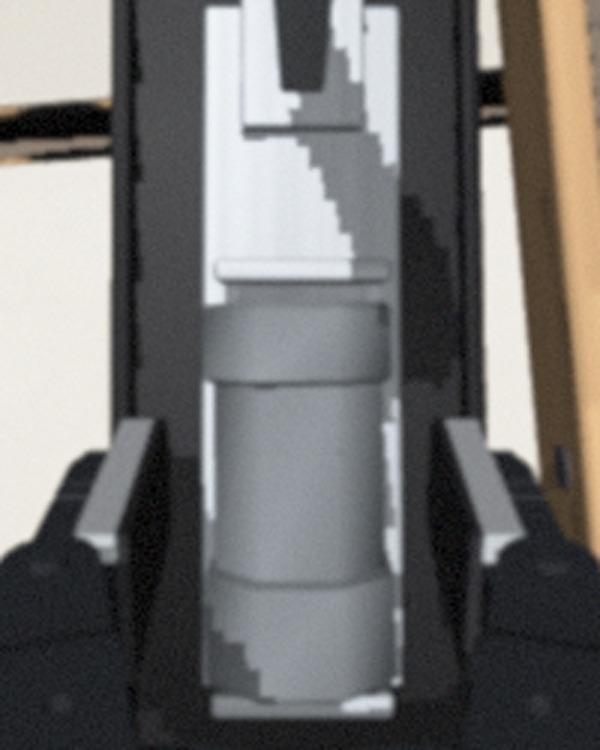

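```bash
python3 -m jog '[[0,0,0,0,0,20,0],[0,0,0,0,-2,60,0],[0,0,0,0,-10,110,0],[0,0,0,0,-20,150,-1],[-5,0.4,0,2,-15,180,-1],[-10,0.8,0,4,-10,200,-1],[-15,1.2,0,5,0,215,-1],[-19.9,1.6,0,6,4,216,-1],[-19.9,1.6,0,6,4,216,-1],[-19.9,1.6,0,6,4,216,-1]]'; python3 - <<'E'
from h import *
s=snap('wrist','w25.png')
im=cv2.convertScaleAbs(s['color'],alpha=1.8,beta=20); s['color']=im; crop(s,270,60,370,215,5,'w25a.png')
E
```

```text
time_s: 36.05
tool_pos: [0.5996, 0.226, 0.257]
eef_rot: [-179.9, -0.1, 85.5]
force: [-0.4, 0.2, 0.2]
opening: 0.0853
```

View pics/w25a.png

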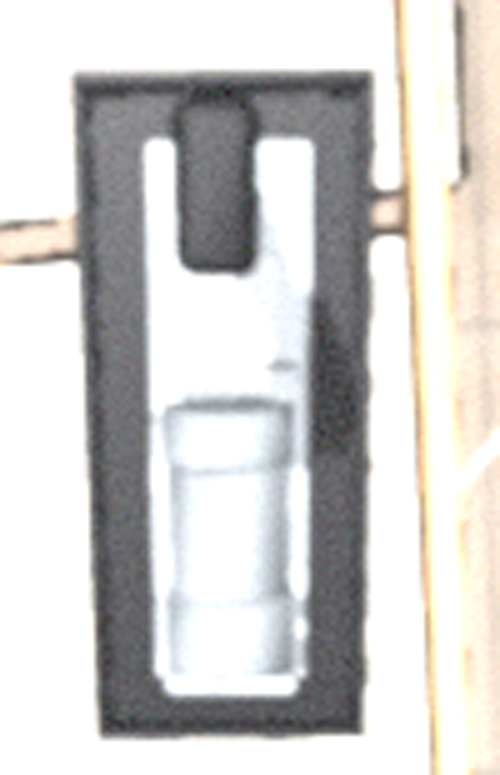

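```bash
python3 -m jog '[[0,0,0,0,35,0,-1],[0,0,0,0,68,0,-1],[0,0,0,0,74,-30,-1],[0,0,0,0,74,-70,-1],[0,0,0,0,74,-105,-1],[0,0,0,0,74,-121.5,-1],[0,0,0,0,74,-121.5,-1],[0,0,0,0,74,-121.5,-1]]'; python3 - <<'E'
from h import *
s=snap('wrist','w26.png')
E
```

```text
time_s: 36.9
tool_pos: [0.6009, 0.2995, 0.1376]
eef_rot: [179.9, -0.1, 85.4]
force: [0.2, 0.1, -0.5]
opening: 0.0854
```

View pics/w26.png

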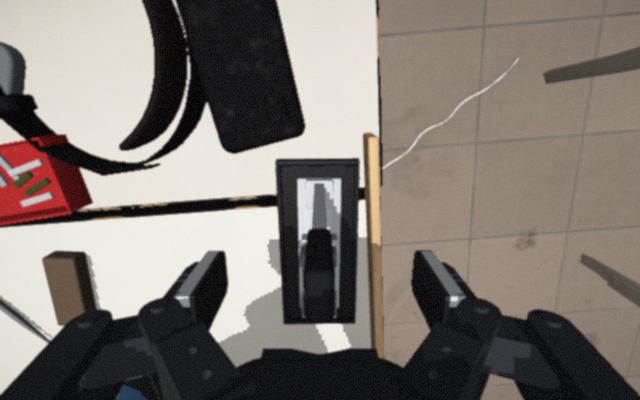

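```bash
python3 -m jog '[[0,0,0,-0.5,0.5,-2,-1],[0,0,0,-0.5,0.5,-2,0],[0,0,0,-0.5,0.5,-2,1],[0,0,0,-0.5,0.5,-2,1],[0,0,0,-0.5,0.5,-2,1],[0,0,0,-0.5,0.5,-2,1],[0,0,0,-0.5,0.5,-2,1],[0,0,0,-0.5,0.5,-2,1],[0,0,0,-0.5,0.5,-2,1],[0,0,0,-0.5,0.5,-2,1]]'; python3 -c "
from h import *;print(read_state()['tool_pos'])"
```

```text
time_s: 37.95
tool_pos: [0.5996, 0.3004, 0.1344]
eef_rot: [180.0, -0.1, 85.5]
force: [0.6, 1.4, -0.3]
opening: 0.0111
[0.59963137 0.30044945 0.13436902]
```

```bash
python3 -m jog '[[0,0,0,0,0,5,1],[0,0,0,0,0,15,1],[0,0,0,0,0,35,1],[0,0,0,0,0,60,1],[0,0,0,0,0,90,1],[0,0,0,0,0,120,1],[0,0,0,0,0,150,1],[0,0,0,0,-2,178,1],[0,0,1,-2,-12,198,1],[0,0,2,-5,-30,208,1],[0,0,3,-9,-55,210,1],[0,0,4,-14,-80,210,1]]'; python3 -m jog '[[0,0,0.5,-5,-26,0,1],[0,0,1,-10,-52,0,1],[0,0,2,-15,-80,0,1],[0,0,3,-20,-108,0,1],[0,0,4,-25,-136,0,1],[0,0,5,-30,-162,0,1],[0,0,5.5,-34,-182,0,1],[0,0,5.5,-37,-196,0,1],[0,0,5.5,-39,-204,0,1],[0,0,5.5,-39.3,-205.6,0,1],[0,0,5.5,-39.3,-205.6,0,1],[0,0,5.5,-39.3,-205.6,0,1]]'; python3 - <<'E'
from h import *
t=snap('side'); print(t['st']['tool_pos'],t['st']['eef_rot']); crop(t,200,60,400,260,3.5,'s27.png')
E
```

```text
time_s: 39.15
tool_pos: [0.5852, 0.2197, 0.3457]
eef_rot: [179.9, -0.1, 89.6]
force: [0.9, -0.6, -2.1]
opening: 0.0111
time_s: 40.35
tool_pos: [0.5463, 0.0154, 0.3443]
eef_rot: [180.0, -0.1, 95.0]
force: [0.1, 0.0, -2.7]
opening: 0.0114
[0.54628287 0.01542594 0.34430627] [ 1.79993627e+02 -8.34082239e-02  9.50315882e+01]
```

View pics/s27.png

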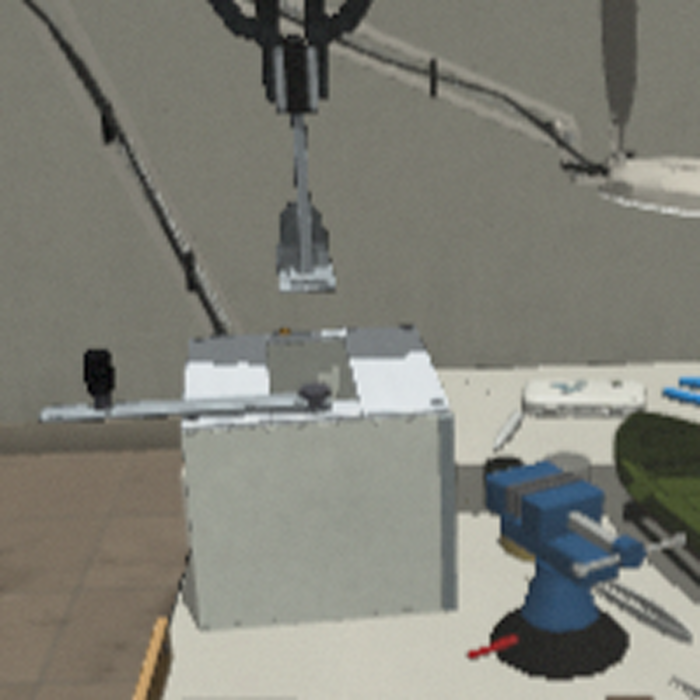

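```bash
python3 -m jog '[[0,0,0,0,-0.5,-10,1],[0,0,0,0,-0.5,-25,1],[0,0,0,0,-0.5,-40,1],[0,0,0,0,-0.5,-50,1],[0,0,0,0,-0.5,-54,1],[0,0,0,0,-0.5,-54,1],[0,0,0,0,-0.5,-54,1]]';  python3 - <<'E'
from h import *
t=snap('side'); print(t['st']['tool_pos'],t['st']['eef_rot']); crop(t,230,110,340,190,7,'s28.png');s=snap('scene'); crop(s,280,100,390,205,6,'c28.png')
E
```

```text
time_s: 41.1
tool_pos: [0.5465, 0.0142, 0.2908]
eef_rot: [179.9, -0.1, 95.0]
force: [-0.1, -0.1, -2.2]
opening: 0.0116
[0.54650787 0.01416992 0.29076599] [ 1.79941994e+02 -5.03851160e-02  9.49772343e+01]
```

View pics/s28.png

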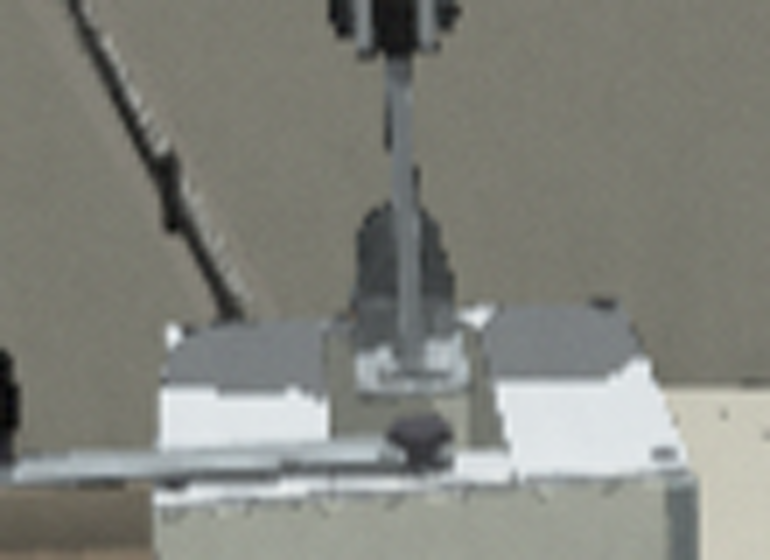

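View pics/c28.png

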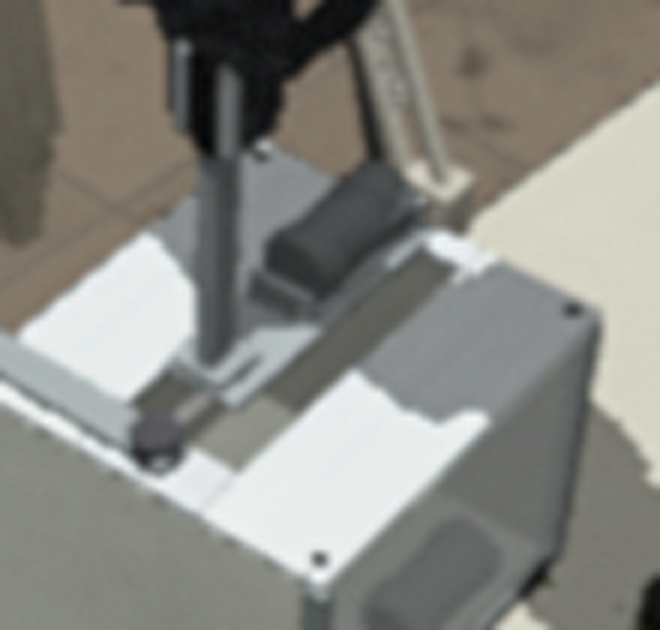

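```bash
python3 -m jog '[[0,0,0,0,0.5,-5,1],[0,0,0,0,0.5,-15,1],[0,0,0,0,0.5,-27,1],[0,0,0,0,0.5,-40,1],[0,0,0,0,0.5,-53,1],[0,0,0,0,0.5,-66,1],[0,0,0,0,0.5,-77,1],[0,0,0,0,0.5,-84,1],[0,0,0,0,0.5,-86,1],[0,0,0,0,0.5,-86,1],[0,0,0,0,0.5,-86,1]]';  python3 - <<'E'
from h import *
t=snap('side'); print(t['st']['tool_pos'],t['st']['eef_rot'],t['st']['force']); crop(t,230,110,340,190,7,'s29.png')
E
```

```text
time_s: 42.3
tool_pos: [0.5467, 0.0147, 0.205]
eef_rot: [179.9, -0.0, 95.0]
force: [-0.4, 0.4, -2.3]
opening: 0.0113
[0.54667045 0.01466377 0.20498027] [ 1.79918705e+02 -4.46530652e-02  9.49820905e+01] [-0.39262712  0.38759818 -2.27510714]
```

View pics/s29.png

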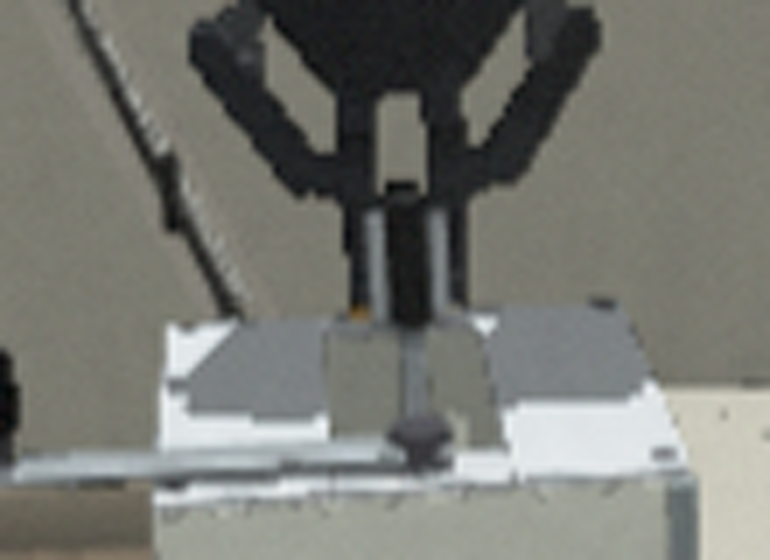

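```bash
python3 -m jog '[[0.4,-5,0,-5.4,-0.5,-1.2,1],[0.9,-10,0,-10.8,-0.9,-1.9,1],[1.3,-14.9,0,-16.1,-1.4,-3.1,1],[1.7,-19.9,0,-21.3,-1.8,-4.8,1],[2.1,-24.9,0,-26.3,-2.3,-6.9,1],[2.6,-29.9,0,-31.1,-2.7,-9.4,1],[3,-34.9,0,-35.7,-3.1,-12.3,1],[3.4,-39.9,0,-40,-3.4,-15.6,1],[3.8,-44.8,0,-44,-3.8,-19.3,1],[3.8,-44.8,0,-44,-3.8,-19.3,1],[3.8,-44.8,0,-44,-3.8,-19.3,1]]';  python3 - <<'E'
from h import *
s=snap('scene'); crop(s,280,100,390,215,6,'c30.png')
E
```

```text
time_s: 43.45
tool_pos: [0.5024, 0.0108, 0.1856]
eef_rot: [135.1, 0.1, 95.0]
force: [1.0, 0.3, -1.3]
opening: 0.0117
```

View pics/c30.png

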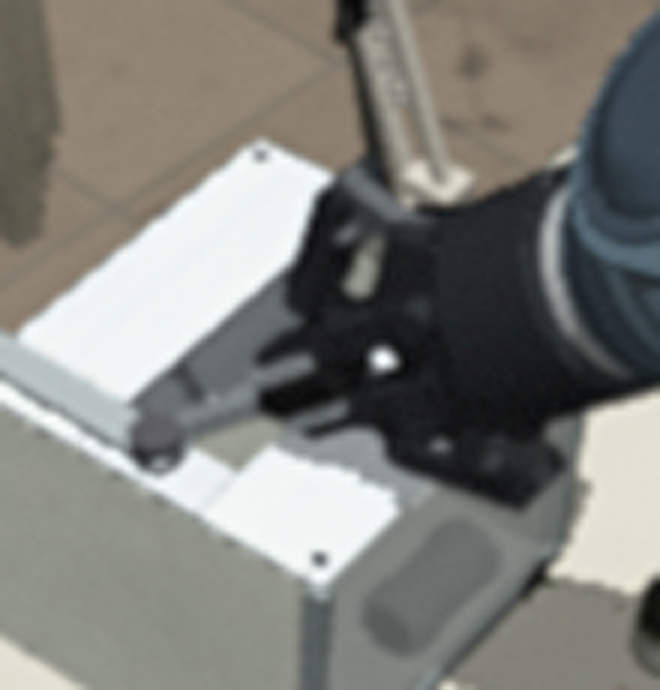

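```bash
python3 -m jog '[[0,0,0,0,0,0,1],[0,0,0,0,0,0,1]]'; python3 -m jog '[[-0.4,5,0,4,0.4,3.7,1],[-0.9,10,0,8.3,0.7,7,1],[-1.3,14.9,0,12.9,1.1,9.9,1],[-1.7,19.9,0,17.7,1.5,12.4,1],[-2.1,24.9,0,22.7,2,14.5,1],[-2.6,29.9,0,27.9,2.4,16.2,1],[-3,34.9,0,33.2,2.9,17.4,1],[-3.4,39.9,0,38.6,3.3,18.1,1],[-3.8,44.8,0,44,3.8,18.3,1],[-3.8,44.8,0,44,3.8,18.3,1],[-3.8,44.8,0,44,3.8,18.3,1]]';  python3 - <<'E'
from h import *
t=snap('side'); print(t['st']['force']); crop(t,230,110,340,190,7,'s31.png');s=snap('scene'); crop(s,280,100,390,215,6,'c31.png')
E
```

```text
time_s: 43.7
tool_pos: [0.5031, 0.0109, 0.1861]
eef_rot: [135.0, 0.1, 95.0]
force: [-0.6, -0.3, -2.2]
opening: 0.011
time_s: 44.8
tool_pos: [0.5466, 0.0149, 0.2031]
eef_rot: [179.9, -0.1, 95.0]
force: [-0.3, 1.3, -2.1]
opening: 0.0114
[-0.27075056  1.28987147 -2.14190366]
```

View pics/s31.png

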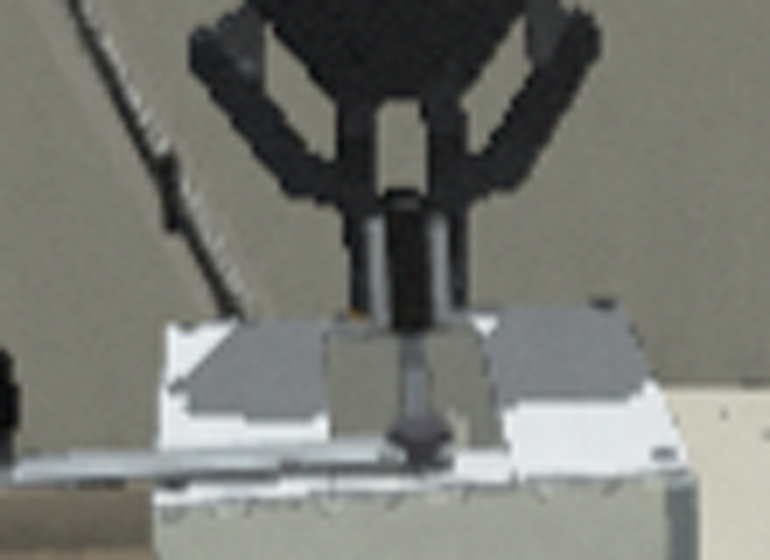

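View pics/c31.png

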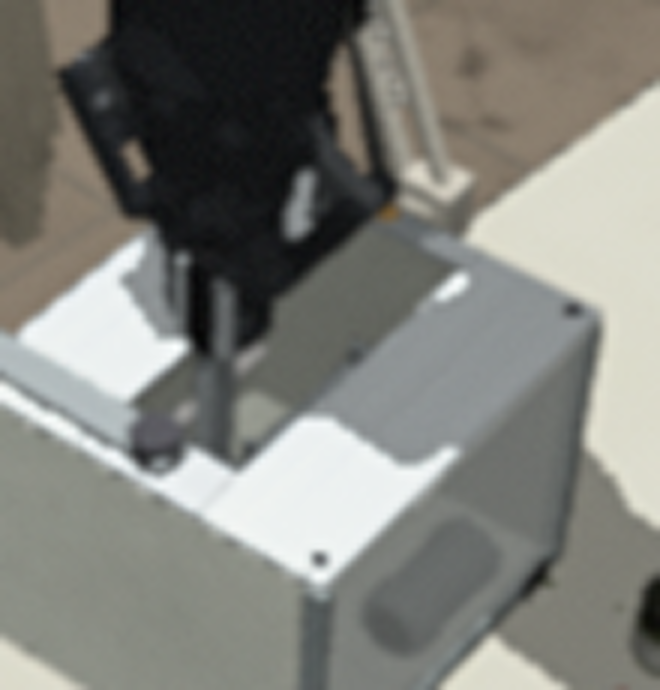

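```bash
python3 -m jog '[[0,0,0,0,0,8,1],[0,0,0,0,0,22,1],[0,0,0,0,0,38,1],[0,0,0,0,0,56,1],[0,0,0,0,0,76,1],[0,0,0,0,0,98,1],[0,0,0,0,0,118,1],[0,0,0,0,0,133,1],[0,0,0,0,0,141,1],[0,0,0,0,0,141,1]]'; python3 - <<'E'
from h import *
s=snap('scene'); crop(s,280,70,400,215,5,'c32.png')
E
python3 -m jog '[[0,0,-1,2,10,0,1],[0,0,-2,6,28,0,1],[0,0,-3,11,55,0,1],[0,0,-4,17,90,0,1],[0,0,-5,24,130,0,1],[0,0,-6,31,170,0,1],[0,0,-7,38,205,0,1],[0,0,-8,44,235,0,1],[0,0,-9,49,260,0,1],[0,0,-9.5,52,276,0,1],[0,0,-9.5,53,284.5,0,1],[0,0,-9.5,53,284.5,0,1]]'
```

```text
time_s: 45.9
tool_pos: [0.5466, 0.0147, 0.346]
eef_rot: [179.8, -0.0, 95.0]
force: [0.2, 0.1, -2.6]
opening: 0.0115
time_s: 47.15
tool_pos: [0.5988, 0.2998, 0.3428]
eef_rot: [-179.9, -0.0, 85.6]
force: [0.0, 0.3, -2.8]
opening: 0.011
```

View pics/c32.png

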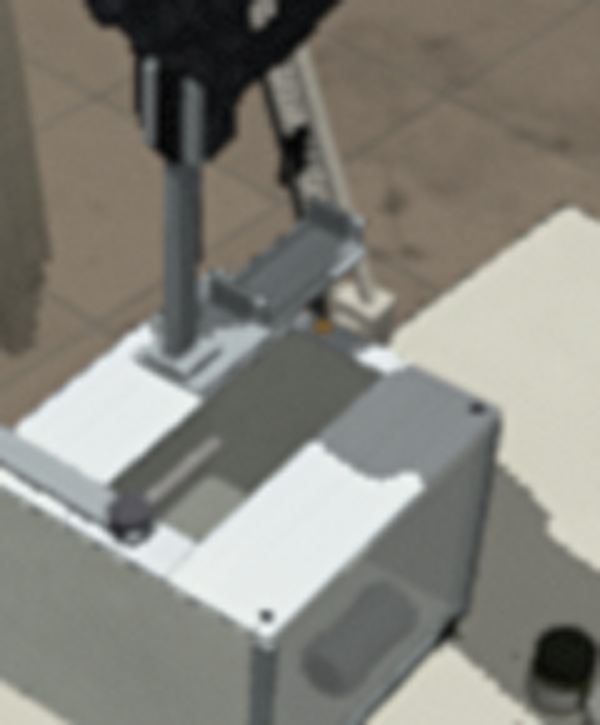

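```bash
python3 -m jog '[[0,0,0,0.5,0,-20,1],[0,0,0,0.5,0,-50,1],[0,0,0,0.5,0,-90,1],[0,0,0,0.5,0,-130,1],[0,0,0,0.5,0,-160,1],[0,0,0,0.5,0,-185,1],[0,0,0,0.5,0,-198,1],[0,0,0,0.5,0,-203,1],[0,0,0,0.5,0,-206,1],[0,0,0,0.5,0,-207.5,1],[0,0,0,0.5,0,-208.5,1],[0,0,0,0.5,0,-208.5,1]]'; python3 - <<'E'
from h import *
print(read_state()['force'],read_state()['tool_pos']);s=snap('scene'); crop(s,160,190,320,310,4,'c33.png')
E
```

```text
time_s: 48.35
tool_pos: [0.6002, 0.2994, 0.1368]
eef_rot: [179.9, -0.1, 85.5]
force: [0.3, 0.4, -2.3]
opening: 0.0116
[ 0.25939871  0.35925168 -2.29981343] [0.60016617 0.29940715 0.1367636 ]
```

View pics/c33.png

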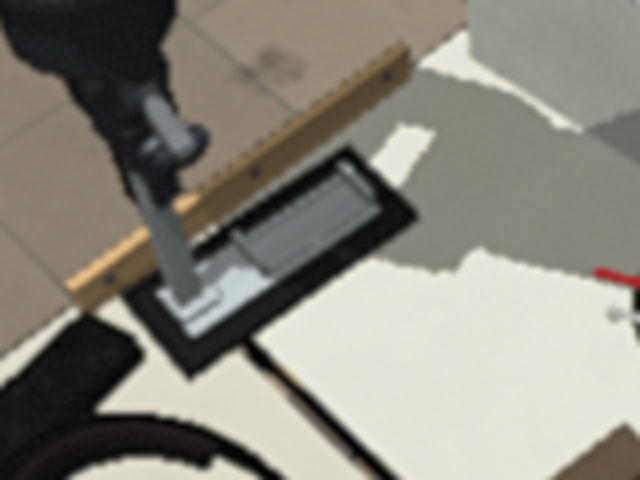

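```bash
python3 -m jog '[[0,0,0,0,0,-1.5,1],[0,0,0,0,0,-3,1],[0,0,0,0,0,-3,1],[0,0,0,0,0,-3,0.5],[0,0,0,0,0,-3,0],[0,0,0,0,0,-3,-1],[0,0,0,0,0,-3,-1],[0,0,0,0,0,-3,-1],[0,0,0,0,0,-3,-1]]'; python3 -m jog '[[0,0,0,0,0,20,-1],[0,0,0,0,0,50,-1],[0,0,0,0,-10,90,-1],[0,0,0,0,-30,120,-1],[0,0,0,0,-50,120,-1],[0,0,0,0,-75,120,-1],[0,0,0,0,-75,120,-1],[0,0,0,0,-75,120,-1]]'; python3 - <<'E'
from h import *
s=snap('wrist','w34.png')
E
```

```text
time_s: 49.3
tool_pos: [0.5997, 0.2992, 0.1327]
eef_rot: [180.0, -0.1, 85.5]
force: [0.4, -0.4, 0.2]
opening: 0.0851
time_s: 50.1
tool_pos: [0.5997, 0.2241, 0.2527]
eef_rot: [-180.0, -0.1, 85.4]
force: [-0.1, -0.2, 0.1]
opening: 0.0858
```

View pics/w34.png

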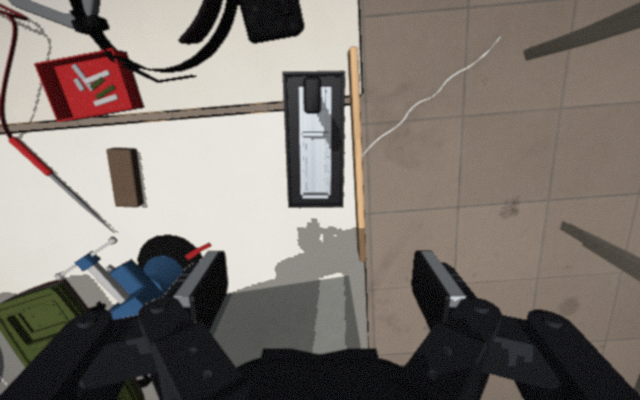

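```bash
python3 -m jog '[[0,0,8,5,-10,10,-1],[0,0,16,10,-25,20,-1],[0,0,24,16,-40,30,-1],[0,0,32,22,-55,40,-1],[0,0,40,28,-70,45,-1],[0,0,48,34,-85,50,-1],[0,0,56,40,-100,50,-1],[0,0,64,46,-115,50,-1],[0,0,72,52,-130,50,-1],[0,0,80,60,-145,50,-1],[0,0,88,68,-160,50,0.2],[0,0,96,75,-167,50,0.2]]'; python3 -m jog '[[0,0,1.5,0,0,0,0.2],[0,0,1.5,0,0,0,0.2],[0,0,1.5,0,0,0,0.2]]'; python3 - <<'E'
from h import *
s=snap('wrist','w35.png'); print(s['st']['joint_positions'],s['st']['tool_pos'],s['st']['eef_rot'])
E
```

```text
time_s: 51.35
tool_pos: [0.6752, 0.0572, 0.3024]
eef_rot: [180.0, -0.1, -178.2]
force: [0.6, 0.4, 0.3]
opening: 0.0594
time_s: 51.65
tool_pos: [0.6745, 0.0582, 0.3027]
eef_rot: [180.0, -0.1, -177.1]
force: [-0.4, -0.6, 0.1]
opening: 0.0342
[-4.64340361e+00  1.56624001e+01  8.21436295e+01  7.34184508e-03
  8.22767806e+01 -9.75790115e+01] [0.67446205 0.05822017 0.30267182] [ 1.79981868e+02 -8.11273836e-02 -1.77065371e+02]
```

View pics/w35.png

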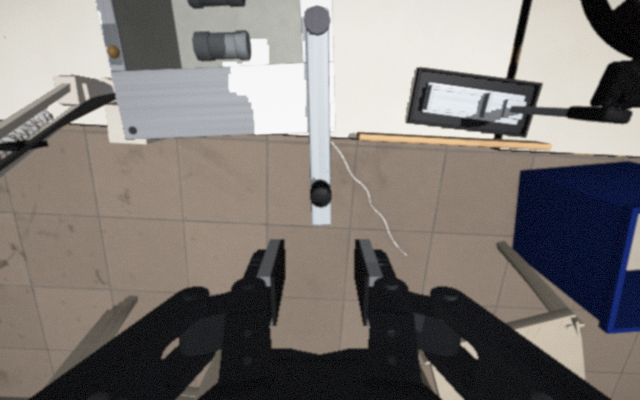

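```bash
python3 - <<'E'
from h import *
s=snap('wrist')
for p,z in [((320,196),.187),((317,20),.162),((320,222),.151),((113,50),.15),((222,45),.02),((216,-3),.02)]: print(p,cast(s,*p,z).round(4))
E
```

```text
(320, 196) [0.6727 0.0579 0.187 ]
(317, 20) [0.5443 0.0491 0.162 ]
(320, 222) [0.7091 0.0598 0.151 ]
(113, 50) [ 0.5712 -0.1119  0.15  ]
(222, 45) [ 0.5463 -0.0627  0.02  ]
(216, -3) [ 0.4974 -0.0675  0.02  ]
```

```bash
python3 -m jog '[[0,0,0,-2,0,-35,0.2],[0,0,0,-2,0,-70,0.2],[0,0,0,-2,0,-90,0.2],[0,0,0,-2,0,-100,0.2],[0,0,0,-2,0,-100,0.2]]'; python3 - <<'E'
from h import *
s=snap('wrist','w36.png')
E
```

```text
time_s: 52.25
tool_pos: [0.6719, 0.0576, 0.2013]
eef_rot: [180.0, -0.2, -177.0]
force: [-0.7, 0.1, 0.9]
opening: 0.0341
```

View pics/w36.png

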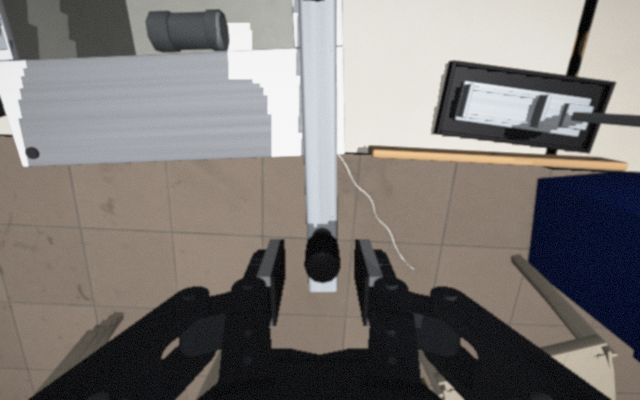

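```bash
python3 -m jog '[[0,0,0,0,0,-18,0.2],[0,0,0,0,0,-18,0.2],[0,0,-8,-0.3,-18,-18,0.2],[0,0,-16,-3,-35.8,-18,0.2],[0,0,-24,-8.3,-53,-18,0.2],[0,0,-32,-15.8,-69.4,-18,0.2],[0,0,-40,-25.6,-84.5,-18,0.2],[0,0,-48,-37.4,-98.1,-18,0.2],[0,0,-56,-50.9,-110,-18,0.2],[0,0,-56,-50.9,-110,-18,0.2]]'; python3 - <<'E'
from h import *
s=snap('wrist','w37.png')
E
```

```text
time_s: 53.3
tool_pos: [0.6211, -0.0539, 0.1851]
eef_rot: [-180.0, -0.1, 126.9]
force: [1.2, 0.9, 0.1]
opening: 0.034
```

View pics/w37.png

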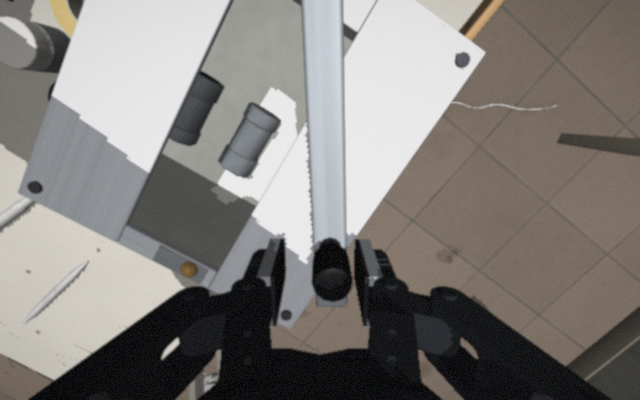

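```bash
python3 -m jog '[[0,0,-8,-15.1,-9.9,0,0.2],[0,0,-16,-31.4,-17.5,0,0.2],[0,0,-20,-40,-20.5,0,0.2],[0,0,-24,-48.6,-22.8,0,0.2],[0,0,-28,-57.8,-24.6,0,0.2],[0,0,-30,-62.3,-25.2,0,0.2],[0,0,-32,-66.7,-25.7,0,0.2],[0,0,-33,-70,-26,0,0.2],[0,0,-34,-73.5,-26.1,0,0.2],[0,0,-34,-73.5,-26.1,0,0.2]]'; python3 - <<'E'
from h import *
s=snap('wrist','w38.png');print(s['st']['force'])
E
```

```text
time_s: 54.35
tool_pos: [0.5482, -0.0786, 0.1849]
eef_rot: [-180.0, -0.1, 93.0]
force: [0.3, 0.6, -0.8]
opening: 0.0341
[ 0.31623636  0.5792703  -0.81662071]
```

View pics/w38.png

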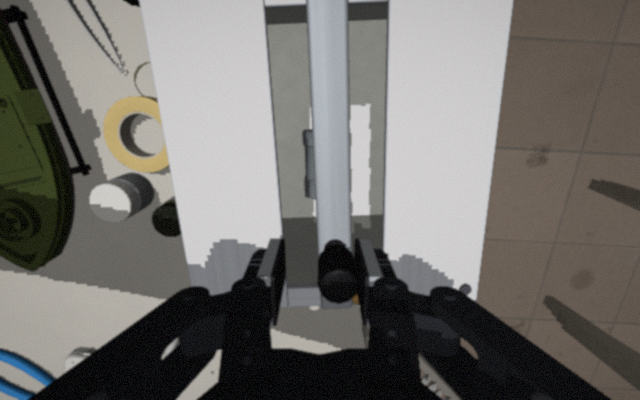

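```bash
python3 -m jog '[[0,0,0,-3,0,0,0.2],[0,0,0,-6,0,0,0.2],[0,0,0,-9,0,0,0.2],[0,0,0,-9,0,0,0.2],[0,0,0,-9,0,0,0.2]]'; python3 - <<'E'
from h import *
s=snap('wrist','w39.png');print(s['st']['force'])
E
```

```text
time_s: 54.9
tool_pos: [0.546, -0.0788, 0.1853]
eef_rot: [178.8, 0.0, 92.9]
force: [35.6, 1.9, -20.9]
opening: 0.0343
[ 35.61136154   1.92837762 -20.88970995]
```

View pics/w39.png

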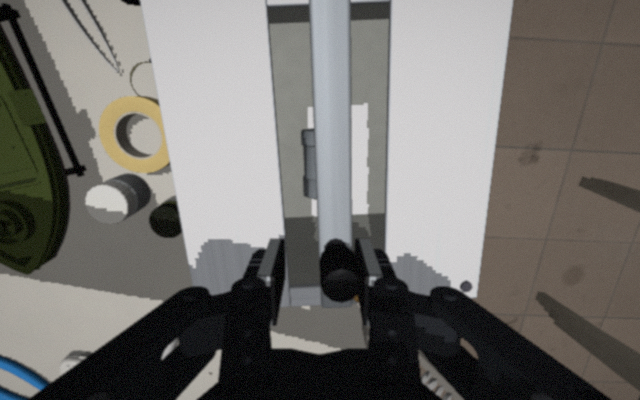

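```bash
python3 -m jog '[[0,0,0,6,0,0,0.2],[0,0,0,13,0,0,0.2],[0,0,0,13,0,0,0.2]]'; python3 -m jog '[[0,0,0,0,0,25,0.2],[0,0,0,0,0,60,0.2],[0,0,0,0,0,90,0.2],[0,0,0,0,10,120,0.2],[0,0,0,0,20,130,0.2],[0,0,0,0,20,130,0.2]]'; python3 - <<'E'
from h import *
s=snap('wrist','w40.png')
E
```

```text
time_s: 55.25
tool_pos: [0.5527, -0.0789, 0.1848]
eef_rot: [-180.0, -0.1, 93.0]
force: [-0.4, 0.4, 0.1]
opening: 0.034
time_s: 55.85
tool_pos: [0.5527, -0.058, 0.3163]
eef_rot: [179.8, -0.0, 93.1]
force: [-0.5, -0.3, -0.2]
opening: 0.034
```

View pics/w40.png

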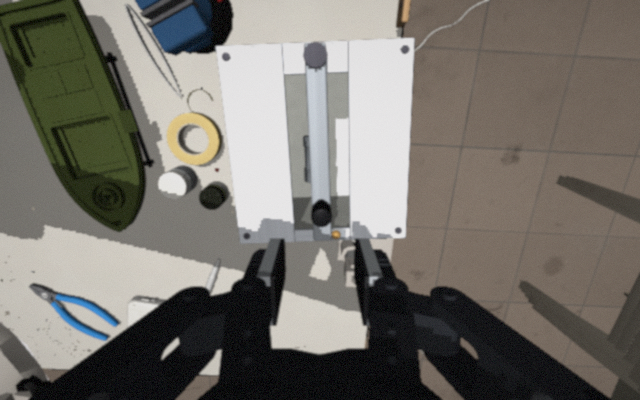

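```bash
python3 - <<'E'
from h import *
np.set_printoptions(precision=4,suppress=True)
s=snap('wrist');crop(s,210,30,420,250,3.4,'w40a.png')
E
```

```text
(no output)
```

View pics/w40a.png

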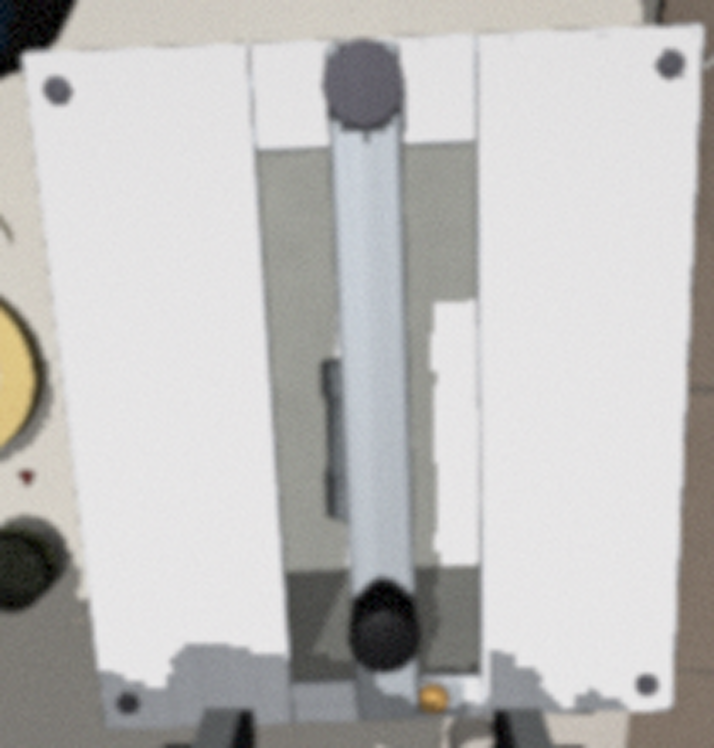

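```bash
python3 - <<'E'
from h import *
s=snap('wrist')
A=lambda x,y,z:cast(s,210+x/3.4,30+y/3.4,z)
ang=lambda a,b:np.degrees(np.arctan2(*(b-a)[[1,0]]))
print('slot L',ang(A(258,150,.145),A(290,682,.145)),'slot R',ang(A(477,145,.145),A(482,675,.145)))
print('bar L',ang(A(335,180,.154),A(350,570,.154)),'bar R',ang(A(403,180,.154),A(413,570,.154)))
print('knob-hinge',ang(A(365,85,.165),A(384,638,.19)))
t=snap('scene');crop(t,160,110,420,340,3,'c41.png')
E
```

```text
slot L -85.15554945216925 slot R -84.82952983853858
bar L -85.29492252993728 bar R -85.00898730083429
knob-hinge -84.98778797867759
```

View pics/c41.png

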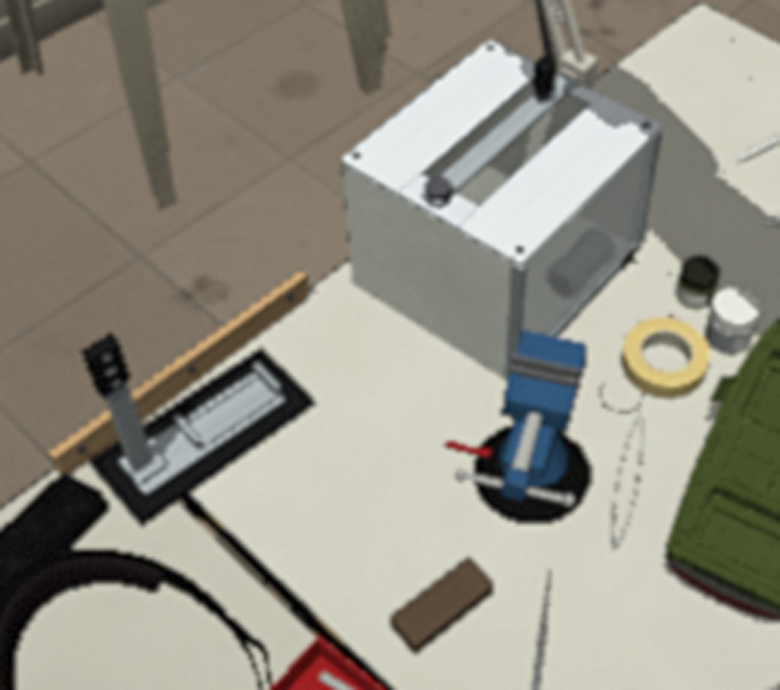

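```bash
python3 -c "
from bench import *
print(finish_job())"
```

```text
the job is handed in; nothing more can be done
None
```

I loaded the two funnels I found (there was no third) into the curing box one at a time, each in the trough, tipped at 45° through the slot. I then parked the trough and swung the keeper bar home, and handed the job in at about 56 s.

Last checks before handing in:
- **Funnels:** both were seen lying on the box floor through the slot, just before the keeper closed over it.
- **Trough:** it stands upright in its tray. After the first return I measured it about 2–3 mm off the tray centre and within 1° of its length. The last return went back to the same spot and was checked only by eye.
- **Keeper:** the bar measured -85.0° to -85.3° against slot edges of -84.8° to -85.2°, so it is home within measuring error, with the ball showing behind it.
- **Other things:** the sanding block and paint pots looked unmoved in the last picture, and the gripper was clear of everything.

**Less sure of:**
- **Keeper push:** the wrist force rose to about 36 N sideways and 21 N vertically (41 N in all) as the fingers pressed the knob against the end stop. I backed off at once. It is under the 120 N wrist limit and it was the fingers that pressed, but the 40 N limit on the arm and gripper body was close.
- **Cover contact:** the trough touching the cover could not be measured directly. I saw no contact, and none of the force readings through the slot showed any.

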